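# Clamp a gauge port block in the bench fixture

## Robot

A 6-joint arm with a two-finger parallel gripper is mounted at the origin on the work surface. World frame = base frame: x ahead of the robot, y to its left, z up, the work surface at z = 0. Lengths are in m, angles in rad, forces in N, time in s.
With the tool pointing down it reaches from about 0.25 to 0.725 m from the base axis. Payload 4 kg.
Tool frame: the origin (TCP) lies midway between the tips of the shut fingers; the grasp point (between the pads) lies 19 mm behind it; z points along the fingers, y is the line along which they close (so a half turn about z gives the same grasp; the last joint's range is limited). The gripper opens to 85 mm and grips with 20 to 120 N. Pads are 22 mm wide; open, the fingers measure 114 mm over their backs; the gripper's body (76 mm by 85 mm) begins 54 mm behind the grasp point. The pads swing forward as they close: fully open they stand 13 mm farther back than shut.
Start: joints at [-1.191, 0.241, 0.005, 1.335, 0, 1.571], TCP at [0.185, -0.464, 0.231] pointing down, gripper open.
Joint ranges: [-2.72, 2.72], [-1.05, 1.87], [-1.09, 1.28], [-1.99, 2.15], [-1.42, 1.44], [-3.14, 3.14]. Speed limits (rad/s): [2.79, 2.79, 3.14, 3.14, 3.14, 3.14].

## Interface

Orientations are given as a unit quaternion [x, y, z, w].
In Python, from station import env gives the robot as it stands.
- The arm moves only by the tool jog_arm, never from a script. Its argument "motion" is a list of rows, each a list of 7 numbers: the opening, from -1 (shut) to 1 (fully open), then the shift along the tool's x, y, z scaled (see below), then the turn, a rotation vector about the tool's x, y, z scaled (see below). In form: [[gripper, tx, ty, tz, ax, ay, az], ...]. A call has 1 to 8 rows; each row is the pose to reach, as a shift and turn from the pose commanded when the call began, along the tool's axes at that moment; what a row does not reach only later rows make up. The controller multiplies each number of a shift by 0.25 m and each number of a turn by pi/2 rad. A row lasts 1/12 s, in which the tool goes at most 41.7 mm and 7.16 degrees, less where a joint would pass 70% of its speed; a pose out of reach is approached as far as the arm can. A call with a number of a shift or a turn outside -1 to 1 is refused whole. A call with a gripper value outside its range is refused whole. The fingers move at their own pace and stop on an object; "squeeze" is the grip in N (left out, the last holds). Time passes only in rows, so rows that repeat a pose let the fingers close. It gives the time, the measured TCP pose, the force, the opening and the grip force at its end, in the units of the state.
- env.state(): the state, without advancing time (a new reading comes with each control period).
- env.read_camera(name): name is "scene" or "top" or "wrist"; returns the picture (384x512x3 uint8, red, green, blue); there is no depth.
- env.camera_model(name): a dict with "intrinsics" (3x3 intrinsics, pixels), "R" (3x3) and "t" (3): a world point X has camera coordinates R X + t; the wrist camera has in their place "hand_eye" (4x4, takes a point from camera to tool coordinates, whose origin is the TCP and whose axes are the flange's). Camera axes: x right, y down, z forward; pixel columns grow to the right and rows downward; lengths in m; the calibration is good to about 2 mm. A picture is of the moment at which its call begins: read the wrist's pose just before it. camera_model takes no time and is no camera call.
- env.hand_in(): hands the job in; it is judged then, once.
The state is a dict: "t": time; "q": joint angles; "joint_vel": joint speeds; "joint_torque": joint torques, N m; "ee_pos": TCP position; "ee_rot": TCP orientation; "force": force on the tool from outside, world axes, zero at the start; "moment": the same for the moment, N m; "width": finger opening in m; "finger_force": force on a finger pad.
Only numpy, scipy, OpenCV 4.12 (cv2) and the standard library are available. Lean on these libraries where they do the work, as an engineer would, in place of code of your own. Each camera call takes 0.05 s, during which the arm holds its last target. There are 200 camera calls.

## Task

Fetch the single-port block from its rack and clamp it in the bench fixture: free the clamp knob, open the carriage, stand the block upright in the nest with a long face (the 64 mm wide side) against the fixed jaw, then bring the carriage up until its sprung pad is pressed part of the way in and turn the knob tight again, so that the block stays held when you let go. The rack leaves only the long faces free and the fixture only the short ones, so set the block down on the rubber mat and take it again the other way. Do not ram or drop the block, and leave the other things where they are.

Things in the scene. Friction and masses are not known exactly. Their poses are not given: they have to be found in the camera images.
- vice: Fixed clamping fixture: grey base plate 116 x 215 mm (from y = -156 to +59 mm), 10 mm thick, its top being the nest floor. Origin on the bench under the nest's middle, z up, y = sliding direction. Fixed steel jaw (76 mm wide along x, top 72 mm above the bench): face at y = +26 mm. Low kerb (top 18 mm above the bench, 60 mm long): inner face at y = -26 mm. The nest between is open along x.
- carriage (a joint): Sliding carriage (aluminium, 60 mm along y, 92 wide, top 62 above the bench), in m: 0 = fully open, growing towards the fixed jaw (+y) up to 0.075. With the pad out, its face is at fixture y = carriage - 0.070. The block fits the nest only below about 0.035; it starts closer. When free it slides with 2 N friction and can be moved by the knob it carries (knob axis 48 mm behind the pad's face).
- pad (a joint): How far the sprung pad on the carriage's front is pressed into the carriage, in m: 0 = fully out, 0.010 = at its stop; 2 to 9 mm is right. The spring needs 3.2 N to start and 0.4 N more per mm; it pushes an unlocked carriage back.
- pad_face (a point): Centre of the pad's front face (black, 60 mm along x, 40 mm high, 22 to 62 mm above the bench); axes as the fixture's.
- knob (a joint): Clamp knob angle in rad: 0 = fully loose (a stop), growing clockwise seen from above, stop at 2.0. Under the carriage its cam bites into a serrated rail from 0.9 to 1.2 on: below 0.8 the carriage is free, above 1.35 locked, 1.6 to 1.8 well tight (some 0.2 N m to turn). Tightening may shift the carriage by up to 1.5 mm. It starts locked and stays where it is left.
- knob_grip (a point): Centre of the knob's black bar handle (70 mm long, 16 mm thick, 26 mm high), on the knob's vertical axis. The bar runs along this point's x and turns with the knob; grip it across its thickness (the point's y). Its underside is 82 mm and its top 108 mm above the bench; nothing else near is higher than 80 mm.
- block_center (a point): Centre (30 mm above the underside) of the block to clamp: aluminium, 64 mm along x, 44 mm along y, 60 mm high, about 0.4 kg, z up, with ONE large brass hexagon (32 mm across, 10 mm high) in the middle of its top. Long faces at y = +/-22 mm, short faces at x = +/-32 mm. It begins upright in one of the rack's two bays.
- block: The same single-port block; origin at the centre of its underside.
- twin: The other block in the rack, of the same size but with TWO smaller brass hexagons on top; to be left alone. Origin at the centre of its underside.
- rack: Fixed rack, base 180 x 70 mm, 6 mm thick, origin under its middle: two bays centred at x = -39 and +39 mm, between three cheeks (8 mm thick, 30 mm wide, top 68 mm above the bench) that cover the blocks' short faces with 3 mm of play. The long faces (y) are open. Which block is in which bay varies.
- mat: Fixed grey rubber mat, 150 x 150 mm, 3 mm thick, kept clear for putting things down; origin at the centre of its underside.
- gauge: Bystander: round dial gauge, 100 mm across and 40 mm thick, lying face up.
- jar: Bystander: jar, 56 mm across, 75 mm high.
- wrench: Bystander: wrench, 160 mm long, lying on the bench.
- driver: Bystander: screwdriver, 180 mm long, lying on the bench.
- plugtray: Bystander: low open tray, 90 x 70 x 25 mm.
There are look-alikes about, which are no part of the job. What is shaped like the block but green is not meant. What is shaped like the vice but yellow is not meant.

How it is judged:
On the way:
1. the clamp knob is turned loose (below 0.8 rad) (value of joint knob below 0.8 rad), for 0.1 s.
At the end, for the whole second after the job is handed in: The single-port block stands upright on the nest floor (within 6 mm of height, tilt and skew under 0.09 rad), within 12 mm of the nest's middle along the jaw and within 4 mm of touching the fixed jaw; the carriage's pad is pressed in by 2 to 9.2 mm; the knob is beyond 1.35 rad; the block is still (x of block_center in the frame of vice between -0.012 and 0.012 m and y of block_center in the frame of vice between 0 and 0.008 m and z of block_center in the frame of vice between 0.034 and 0.046 m and angle between block_center's own z axis and vertical below 0.09 rad and angle between the x axis of block_center and the x axis of vice, either way round below 0.09 rad and value of joint pad between 0.002 and 0.0092 m and value of joint knob above 1.35 rad and linear speed of block below 0.01 m/s).
It fails at once if the block with two ports is moved by more than 25 mm (distance of twin from where it was at the start of the episode above 0.025 m).
It fails at once if a bystander (gauge, jar, wrench, screwdriver or tray) is moved by more than 25 mm (distance of any of gauge, jar, wrench, driver, plugtray from where it was at the start of the episode above 0.025 m).
It fails at once if the block is rammed or dropped into the fixture (more than 60 N) (contact force between block and vice above 60 N).
It also fails if it takes over 70 s, if anything falls off the work surface, if the arm or the gripper's body presses on something with over 40 N, if the wrist force passes 120 N, or if a joint passes its speed limit or range.

## Working session

There is one attempt and no reset: what is moved stays moved. The work goes in short steps, Python scripts to look and compute and a tool call to move; the robot and the scene stay as the last step left them, time stands still between calls to the robot, and variables do not carry over. Pictures are saved under pics/ and viewed, at most 10 in all, crops included, and the job is handed in when it is done.

Besides the shell and the picture viewer there is one more tool, called after "Emit:" in YAML: its name, and indented under it one key for each argument. jog_arm: Moves the arm, as the interface text tells. Shifts and turns lie within -1 to 1; 1 stands for 0.25 m of shift or pi/2 rad of turn. Its arguments: {"type":"object","properties":{"motion":{"type":"array"},"squeeze":{"type":"number"}},"required":["motion"]}

```bash
mkdir -p pics; ls
cat > h.py <<'E'
import numpy as np, cv2
from station import env
from scipy.spatial.transform import Rotation as R
def save(n,f,crop=None,scale=1):
    im=env.read_camera(n)
    np.save(f'pics/{f}.npy',im)
    if crop: im=im[crop[1]:crop[3],crop[0]:crop[2]]
    im=cv2.resize(im,None,fx=scale,fy=scale,interpolation=cv2.INTER_CUBIC)
    cv2.imwrite(f'pics/{f}.png',im[...,::-1]); return im
def cam(n,s=None):
    m=env.camera_model(n); K=np.array(m['intrinsics'])
    if 'hand_eye' in m:
        s=s or env.state(); T=np.eye(4); T[:3,:3]=R.from_quat(s['ee_rot']).as_matrix(); T[:3,3]=s['ee_pos']
        T=T@np.array(m['hand_eye']); return K,T[:3,:3],T[:3,3]
    r=np.array(m['R']); return K,r.T,-r.T@np.array(m['t'])
def onplane(c,uv,z):
    K,Rw,o=c; d=Rw@np.linalg.solve(K,[uv[0],uv[1],1]); return o+d*(z-o[2])/d[2]
def proj(c,X):
    K,Rw,o=c; p=K@(Rw.T@(np.array(X)-o)); return p[:2]/p[2]
E
python3 - <<'E'
from h import *
s=env.state(); print(s)
a=save('top','top0',scale=1.5);b=save('scene','scene0',scale=1.5)
for n in('top','scene','wrist'): print(n,env.camera_model(n))
E
```

```text
pics
{'t': 0.0, 'q': array([-1.19100405e+00,  2.41421801e-01,  3.69796537e-03,  1.33518543e+00,
        1.58146942e-05,  1.57080293e+00]), 'joint_vel': array([-3.68889183e-04, -7.79955902e-04,  8.85679054e-05,  3.46375251e-05,
        5.05399401e-04,  4.37651958e-04]), 'joint_torque': array([ 6.95749695e-04, -3.72313392e+01,  2.52410227e+01,  1.69196154e-02,
       -5.44590523e-05,  1.25809837e-06]), 'ee_pos': array([ 0.18513116, -0.46377513,  0.23039852]), 'ee_rot': array([ 9.82023922e-01,  1.88753545e-01, -1.91654460e-04, -1.03897183e-03]), 'force': array([ 0.35666788, -0.37596679, -0.66874291]), 'moment': array([-0.00326748, -0.00020159,  0.02613768]), 'finger_force': 0.0, 'width': 0.08551024238540528}
top {'intrinsics': array([[348.16748024,   0.        , 254.77894466],
       [  0.        , 348.16748024, 187.91920005],
       [  0.        ,   0.        ,   1.        ]]), 'R': array([[ 0.01394897, -0.99989211,  0.00460326],
       [-0.98839377, -0.01448475, -0.15122154],
       [ 0.15127191, -0.00244044, -0.98848918]]), 't': array([-0.03629468,  0.53489   ,  0.94378789])}
scene {
[... 202 characters left out ...]
0489, -0.01258269],
       [ 0.467144  ,  0.46203052, -0.75385959],
       [-0.52241951, -0.54363633, -0.65691506]]), 't': array([ 0.39921549, -0.16837701,  1.54355879])}
wrist {'intrinsics': array([[288.35101531,   0.        , 258.35369652],
       [  0.        , 288.35101531, 187.00001344],
       [  0.        ,   0.        ,   1.        ]]), 'hand_eye': array([[-5.10307639e-04, -9.50541999e-01, -3.10595634e-01,
         7.84020516e-02],
       [ 9.99999010e-01, -7.76789308e-05, -1.40526781e-03,
         2.45640105e-05],
       [ 1.31163934e-03, -3.10596043e-01,  9.50541097e-01,
        -1.41132671e-01],
       [ 0.00000000e+00,  0.00000000e+00,  0.00000000e+00,
         1.00000000e+00]])}
```

View pics/top0.png

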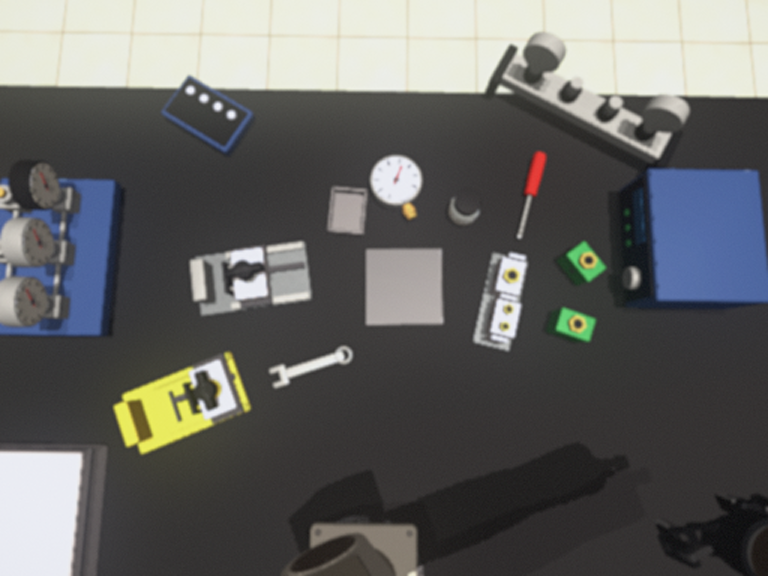

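View pics/scene0.png

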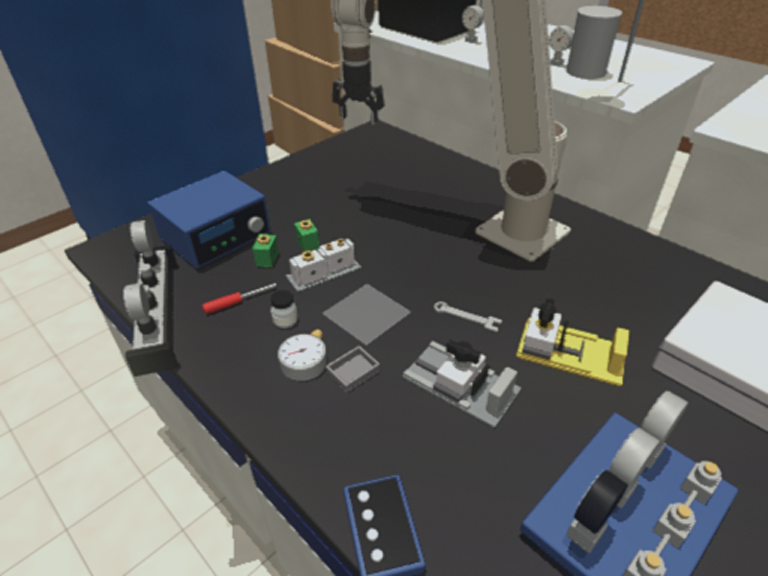

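The top picture (1.5x) shows these candidates:
- **Blocks:** the rack has a one-hexagon block at (512,273), which I choose, and the twin with two hexagons at (505,315). The green look-alikes at (585,262) and (575,323) are rejected.
- **Vices:** the grey vice is at (250,278), which I choose. The yellow one at (185,402) is rejected.
- **Other:** the mat is at (404,286). The fixed jaw is at the left (+y) end of the vice.

Run:
```python
from h import *
c=cam('top'); im=np.load('pics/top0.npy')
P=lambda u,v,z:np.round(onplane(c,(u/1.5,v/1.5),z),3)[:2]
for n,u,v,z in [('hex',512,274,.076),('twinA',509,309,.076),('twinB',503,323,.076),('knob',245,274,.108),('jawtop a',190,262,.072),('jaw b',197,300,.072),('base r t',305,242,.01),('base r b',311,298,.01),('base l b',202,314,.01),('matc',404,286,.003),('jar',465,207,.075),('gauge',396,180,.04),('tray',348,210,.02),('wr1',275,376,.005),('wr2',345,353,.005),('drv',520,235,.01),('green',577,323,.07)]: print(n,P(u,v,z))
save('top','x',(310,150,440,250),1) if 0 else None
cv2.imwrite('pics/crop1.png',cv2.resize(np.hstack([im[155:240,300:410],im[155:240,115:225]]),None,fx=3.5,fy=3.5,interpolation=cv2.INTER_CUBIC)[...,::-1])
```

```text
hex [ 0.548 -0.265]
twinA [ 0.484 -0.258]
twinB [ 0.458 -0.247]
knob [0.536 0.213]
jawtop a [0.562 0.324]
jaw b [0.492 0.306]
base r t [0.617 0.124]
base r b [0.506 0.108]
base l b [0.472 0.317]
matc [ 0.534 -0.072]
jar [ 0.673 -0.181]
gauge [ 0.736 -0.053]
tray [0.681 0.04 ]
wr1 [0.357 0.172]
wr2 [0.402 0.04 ]
drv [ 0.638 -0.3  ]
green [ 0.461 -0.382]
```

View pics/crop1.png

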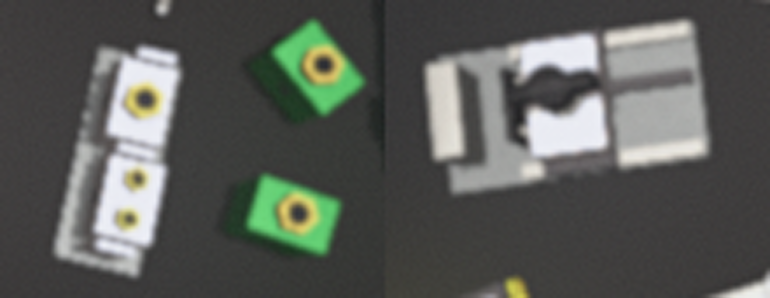

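The left crop confirms it: the upper bay (145,98) holds the single-hexagon white block, and the lower bay holds the twin. The right crop shows the grey vice with its bar roughly along the slide. Next I plan the approach above the knob.

```bash
cat >> h.py <<'E'
def yawof(q): x=R.from_quat(q).as_matrix()[:,0]; return np.arctan2(x[1],x[0])
def down(y): return R.from_matrix(np.array([[np.cos(y),np.sin(y),0],[np.sin(y),-np.cos(y),0],[0,0,-1]]))
def plan(wps,start=None,dec=3):
    if start is None:
        s=env.state(); p=np.array(s['ee_pos']); r=R.from_quat(s['ee_rot'])
    else: p=np.array(start[0],float); r=down(start[1])
    for (x,y,z,yaw) in wps:
        t=np.array([x,y,z]); d=r.inv().apply(t-p)/.25; rt=down(yaw); v=(r.inv()*rt).as_rotvec()/(np.pi/2)
        d=np.round(d,dec); v=np.round(v,dec)
        print('sh',d,'rot',v,'rows',round(max(np.linalg.norm(d)*.25/.0417,np.linalg.norm(v)*90/7.16),1))
        p=p+r.apply(d*.25); r=r*R.from_rotvec(v*np.pi/2)
E
python3 - <<'E'
from h import *
plan([(.36,-.17,.25,-.3),(.45,.06,.25,-.9),(.54,.19,.25,-1.41)])
E
```

```text
sh [ 1.085 -0.832 -0.076] rot [-0.001  0.     0.433] rows 8.2
sh [ 0.072 -0.986 -0.   ] rot [0.    0.    0.382] rows 5.9
sh [-0.184 -0.605 -0.001] rot [0.    0.    0.324] rows 4.1
```

Emit:
jog_arm:
  motion:
    - [1, 0.98, -0.83, -0.08, 0, 0, 0.43]
    - [1, 0.98, -0.83, -0.08, 0, 0, 0.43]
    - [1, 0.98, -0.83, -0.08, 0, 0, 0.43]
    - [1, 0.98, -0.83, -0.08, 0, 0, 0.43]
    - [1, 0.98, -0.83, -0.08, 0, 0, 0.43]
    - [1, 0.98, -0.83, -0.08, 0, 0, 0.43]
    - [1, 0.98, -0.83, -0.08, 0, 0, 0.43]
    - [1, 0.98, -0.83, -0.08, 0, 0, 0.43]

```text
t: 0.77
ee_pos: [0.3284, -0.1939, 0.2502]
ee_rot: [0.989, -0.148, -0.0, -0.0]
force: [1.0, -0.7, -0.2]
width: 0.0854
finger_force: 0.0
```

Emit:
jog_arm:
  motion:
    - [1, 0.15, -0.98, 0, 0, 0, 0.38]
    - [1, 0.15, -0.98, 0, 0, 0, 0.38]
    - [1, 0.15, -0.98, 0, 0, 0, 0.38]
    - [1, 0.15, -0.98, 0, 0, 0, 0.38]
    - [1, 0.15, -0.98, 0, 0, 0, 0.38]
    - [1, 0.15, -0.98, 0, 0, 0, 0.38]
    - [1, 0.15, -0.98, 0, 0, 0, 0.38]

```text
t: 1.35
ee_pos: [0.2611, -0.2162, 0.25]
ee_rot: [0.926, -0.375, 0.013, -0.042]
force: [-0.0, 0.4, -0.3]
width: 0.0856
finger_force: 0.0
```

Emit:
jog_arm:
  motion:
    - [1, -0.18, -0.6, 0, 0, 0, 0.33]
    - [1, -0.18, -0.6, 0, 0, 0, 0.33]
    - [1, -0.18, -0.6, 0, 0, 0, 0.33]
    - [1, -0.18, -0.6, 0, 0, 0, 0.33]
    - [1, -0.18, -0.6, 0, 0, 0, 0.33]
    - [1, -0.18, -0.6, 0, 0, 0, 0.33]
    - [1, -0.18, -0.6, 0, 0, 0, 0.33]

```text
t: 1.93
ee_pos: [0.1071, -0.2025, 0.2618]
ee_rot: [0.81, -0.583, 0.015, -0.064]
force: [-0.2, 0.4, -0.2]
width: 0.0855
finger_force: 0.0
```

Run:
```python
from h import *
s=env.state(); print(s['t'],s['ee_pos'],yawof(s['ee_rot']),s['q'])
save('wrist','w1',scale=1.5)
```

```text
1.9333 [ 0.10711067 -0.20249907  0.26177286] -1.2453558771603899 [-1.24633967 -0.29125682 -0.43806195  1.47522819  0.12210424  3.14060277]
```

View pics/w1.png

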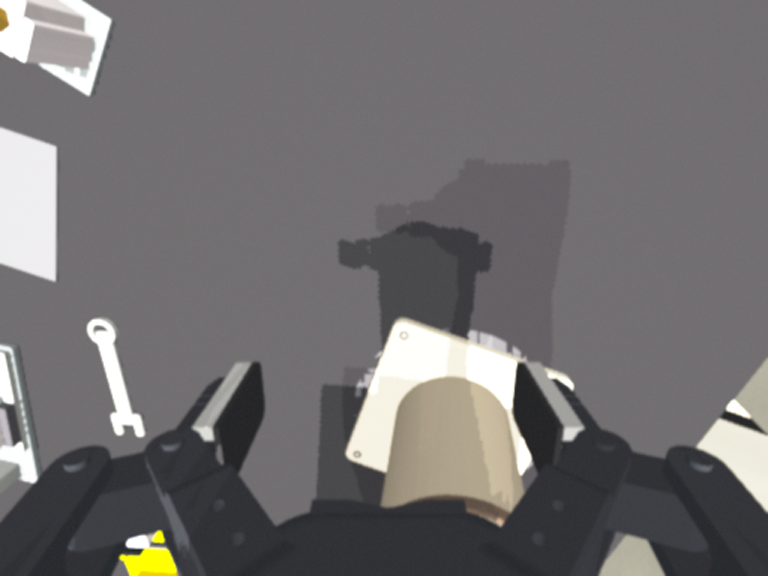

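The wrist picture shows the arm's own base at (450,430) and the wrench at (105,370). Joint 6 ran into its limit because yaw = q1 − q6 + π. I will come in with yaw 1.73 instead, so q6 ends near 1.8.

Run:
```python
from h import *
plan([(.26,-.26,.25,-.4)])
```

```text
sh [ 0.422 -0.506  0.086] rot [-0.085 -0.001 -0.541] rows 6.9
```

Emit:
jog_arm:
  motion:
    - [1, 0.42, -0.5, 0.09, -0.085, 0, -0.54]
    - [1, 0.42, -0.5, 0.09, -0.085, 0, -0.54]
    - [1, 0.42, -0.5, 0.09, -0.085, 0, -0.54]
    - [1, 0.42, -0.5, 0.09, -0.085, 0, -0.54]
    - [1, 0.42, -0.5, 0.09, -0.085, 0, -0.54]
    - [1, 0.42, -0.5, 0.09, -0.085, 0, -0.54]
    - [1, 0.42, -0.5, 0.09, -0.085, 0, -0.54]
    - [1, 0.42, -0.5, 0.09, -0.085, 0, -0.54]

```text
t: 2.65
ee_pos: [0.2628, -0.2601, 0.2492]
ee_rot: [0.981, -0.195, 0.002, -0.0]
force: [0.5, 0.1, -0.2]
width: 0.0854
finger_force: 0.0
```

Run:
```python
from h import *
s=env.state(); print(s['t'],s['ee_pos'],yawof(s['ee_rot']),s['ee_rot'],s['q'])
plan([(.36,-.08,.25,.4),(.44,.1,.25,1.1),(.535,.20,.25,1.72)])
```

```text
2.65 [ 0.26278703 -0.26005686  0.24924923] -0.3917975479034632 [ 9.80870703e-01 -1.94645596e-01  2.34719362e-03 -4.95891722e-04] [-0.78298898 -0.03030719 -0.25557543  1.34216912  0.00342613  2.75040281]
sh [ 0.084 -0.814 -0.001] rot [-0.    -0.003 -0.504] rows 6.3
sh [ 0.575 -0.538 -0.   ] rot [ 0.    -0.    -0.446] rows 5.6
sh [0.529 0.157 0.   ] rot [ 0.    -0.    -0.394] rows 5.0
```

Emit:
jog_arm:
  motion:
    - [1, 0.084, -0.81, 0, 0, -0.003, -0.504]
    - [1, 0.084, -0.81, 0, 0, -0.003, -0.504]
    - [1, 0.084, -0.81, 0, 0, -0.003, -0.504]
    - [1, 0.084, -0.81, 0, 0, -0.003, -0.504]
    - [1, 0.084, -0.81, 0, 0, -0.003, -0.504]
    - [1, 0.084, -0.81, 0, 0, -0.003, -0.504]
    - [1, 0.084, -0.81, 0, 0, -0.003, -0.504]
    - [1, 0.084, -0.81, 0, 0, -0.003, -0.504]

```text
t: 3.32
ee_pos: [0.3599, -0.0811, 0.2502]
ee_rot: [0.98, 0.197, 0.0, 0.0]
force: [-0.5, -0.5, -1.0]
width: 0.0852
finger_force: 0.0
```

Emit:
jog_arm:
  motion:
    - [1, 0.575, -0.54, 0, 0, 0, -0.446]
    - [1, 0.575, -0.54, 0, 0, 0, -0.446]
    - [1, 0.575, -0.54, 0, 0, 0, -0.446]
    - [1, 0.575, -0.54, 0, 0, 0, -0.446]
    - [1, 0.575, -0.54, 0, 0, 0, -0.446]
    - [1, 0.575, -0.54, 0, 0, 0, -0.446]
    - [1, 0.575, -0.54, 0, 0, 0, -0.446]

```text
t: 3.9
ee_pos: [0.4406, 0.0988, 0.2497]
ee_rot: [0.853, 0.521, -0.0, 0.001]
force: [-0.8, -1.3, -0.6]
width: 0.0854
finger_force: 0.0
```

Emit:
jog_arm:
  motion:
    - [1, 0.53, 0.157, 0, 0, 0, -0.394]
    - [1, 0.53, 0.157, 0, 0, 0, -0.394]
    - [1, 0.53, 0.157, 0, 0, 0, -0.394]
    - [1, 0.53, 0.157, 0, 0, 0, -0.394]
    - [1, 0.53, 0.157, 0, 0, 0, -0.394]
    - [1, 0.53, 0.157, 0, 0, 0, -0.394]
    - [1, 0.53, 0.157, 0, 0, 0, -0.394]

```text
t: 4.48
ee_pos: [0.5355, 0.1965, 0.25]
ee_rot: [0.657, 0.754, -0.0, 0.001]
force: [0.5, -0.6, -0.2]
width: 0.0851
finger_force: 0.0
```

Run:
```python
from h import *
s=env.state(); print(s['t'],s['ee_pos'],yawof(s['ee_rot']),s['q'])
save('wrist','w2',scale=1.5)
c=cam('wrist',s); np.save('pics/w2c.npy',np.array([c[2],s['ee_pos']]))
```

```text
4.4833 [0.53554779 0.19651557 0.25002415] 1.7080447919828539 [ 3.52550347e-01  3.76953429e-01  2.42749441e-01  1.43675338e+00
 -1.62003582e-03  1.78609819e+00]
```

View pics/w2.png

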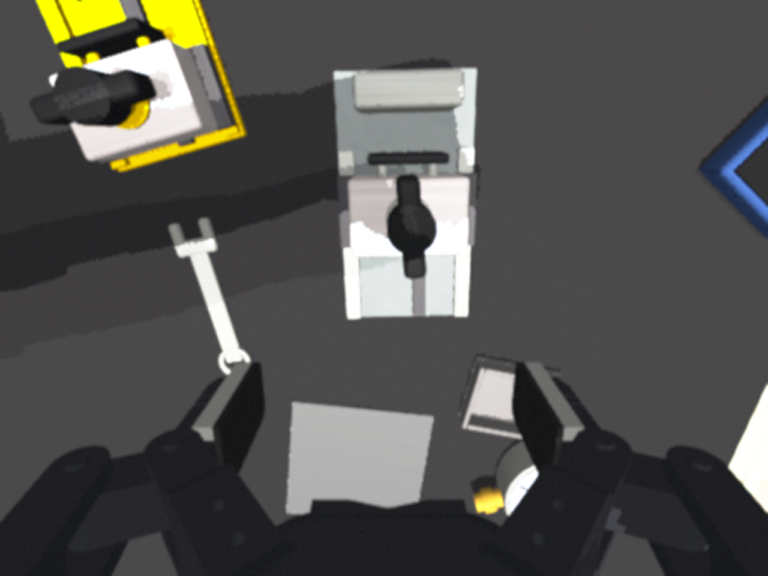

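The wrist picture shows the bar from (407,178) to (414,275), the jaw top's inner edge at (355,106)-(463,106), and the base corners at (346,318), (468,316), (335,72), (476,69). The tray, gauge and wrench are visible too.

Run:
```python
from h import *
c=cam('wrist')
P=lambda u,v,z:onplane(c,(u/1.5,v/1.5),z)[:2]
a,b=P(407,177,.108),P(414,270,.108); print('bar',a,b,np.linalg.norm(a-b),'mid',(a+b)/2,'yaw',np.arctan2(*(a-b)[::-1]))
B=[P(346,318,.01),P(468,316,.01),P(476,69,.01),P(335,72,.01)]
for p in B: print(p)
print('sizes',[np.linalg.norm(B[i]-B[(i+1)%4]) for i in range(4)])
d=(B[2]+B[3]-B[0]-B[1]);yv=np.arctan2(d[1],d[0]);print('viceY yaw',yv); u=d/np.linalg.norm(d)
n=np.array([u[1],-u[0]]); o=(B[0]+B[1]+B[2]+B[3])/4+u*.0485; print('origin',o)
f=lambda p:(round((p-o)@n,4),round((p-o)@u,4))
print('jaw edge',f(P(355,106,.072)),f(P(463,106,.072)),'bar mid',f((a+b)/2))
print('bar hub',f(P(411,228,.095)))
print('pad edge',f(P(370,157,.062)),f(P(447,157,.062)))
```

```text
bar [0.53876325 0.25404044] [0.55287085 0.19334648] 0.06231197069959707 mid [0.54581705 0.22369346] yaw 1.7991793161371321
[0.50628702 0.1089174 ]
[0.62126347 0.12689612]
[0.5860961  0.33764165]
[0.47460617 0.3200072 ]
sizes [np.float64(0.11637360912724762), np.float64(0.21365959191717457), np.float64(0.11287594424306306), np.float64(0.2134539337069626)]
viceY yaw 1.7279593763205354
origin [0.53947212 0.27126784]
jaw edge (np.float64(-0.0373), np.float64(0.0284)) (np.float64(0.0368), np.float64(0.0269)) bar mid (np.float64(-0.0012), np.float64(-0.048))
bar hub (np.float64(-0.0003), np.float64(-0.0525))
pad edge (np.float64(-0.0285), np.float64(-0.0058)) (np.float64(0.028), np.float64(-0.007))
```

Run:
```python
from h import *
plan([(.548,.2185,.14,1.79),(.548,.2185,.083,1.79)])
```

```text
sh [0.081 0.061 0.441] rot [ 0.     0.001 -0.052] rows 2.7
sh [-0.     0.     0.228] rot [ 0. -0.  0.] rows 1.4
```

Emit:
jog_arm:
  motion:
    - [0.2, 0.081, 0.061, 0.44, 0, 0, -0.052]
    - [0.2, 0.081, 0.061, 0.44, 0, 0, -0.052]
    - [0.2, 0.081, 0.061, 0.44, 0, 0, -0.052]
    - [0.2, 0.081, 0.061, 0.5, 0, 0, -0.052]
    - [0.2, 0.081, 0.061, 0.58, 0, 0, -0.052]
    - [0.2, 0.081, 0.061, 0.668, 0, 0, -0.052]
    - [0.2, 0.081, 0.061, 0.668, 0, 0, -0.052]

```text
t: 5.12
ee_pos: [0.5448, 0.2177, 0.0793]
ee_rot: [0.624, 0.781, -0.004, -0.001]
force: [-1.1, -0.7, -0.4]
width: 0.0511
finger_force: 0.0
```

Emit:
jog_arm:
  motion:
    - [-1, 0, 0, 0, 0, 0, 0]
    - [-1, 0, 0, 0, 0, 0, 0]
    - [-1, 0, 0, 0, 0, 0, 0]
    - [-1, 0, 0, 0, 0, 0, 0]
    - [-1, 0, 0, 0, 0, 0, 0]
    - [-1, 0, 0, 0, 0, 0, 0]
  squeeze: 50

```text
t: 5.62
ee_pos: [0.5486, 0.2206, 0.0856]
ee_rot: [0.623, 0.783, 0.001, 0.001]
force: [-3.6, -0.1, 6.2]
width: 0.015
finger_force: 50.1
```

Run:
```python
from h import *
s=env.state(); print(s['t'],s['ee_pos'],yawof(s['ee_rot']),s['q'],s['force'],s['moment'],s['width'],s['finger_force'])
```

```text
5.6167 [0.54855163 0.22062494 0.08563863] 1.797401104738459 [ 3.82853195e-01  5.13100284e-01  1.50752438e-02  1.06924599e+00
 -8.87709104e-04  1.72704258e+00] [-3.62599037 -0.07555234  6.15638526] [-0.13328333  0.80403942  0.05082314] 0.015041831339935289 50.10762155056
```

Emit:
jog_arm:
  motion:
    - [-1, 0, 0, 0, 0, 0, -0.07]
    - [-1, 0, 0, 0, 0, 0, -0.14]
    - [-1, 0, 0, 0, 0, 0, -0.21]
    - [-1, 0, 0, 0, 0, 0, -0.28]
    - [-1, 0, 0, 0, 0, 0, -0.35]
    - [-1, 0, 0, 0, 0, 0, -0.42]
    - [-1, 0, 0, 0, 0, 0, -0.49]
    - [-1, 0, 0, 0, 0, 0, -0.49]

```text
t: 6.28
ee_pos: [0.5488, 0.2209, 0.0857]
ee_rot: [0.281, 0.96, 0.001, 0.002]
force: [-3.0, 0.2, 6.2]
width: 0.015
finger_force: 49.9
```

Emit:
jog_arm:
  motion:
    - [-1, 0, 0, 0, 0, 0, -0.07]
    - [-1, 0, 0, 0, 0, 0, -0.14]
    - [-1, 0, 0, 0, 0, 0, -0.21]
    - [-1, 0, 0, 0, 0, 0, -0.28]
    - [-1, 0, 0, 0, 0, 0, -0.34]
    - [-1, 0, 0, 0, 0, 0, -0.34]

```text
t: 6.78
ee_pos: [0.5488, 0.2212, 0.0857]
ee_rot: [0.019, 1.0, 0.001, 0.002]
force: [-2.9, 0.8, 4.7]
width: 0.0148
finger_force: 49.9
```

Run:
```python
from h import *
s=env.state(); print(s['t'],s['ee_pos'],yawof(s['ee_rot']),s['q'],s['force'],s['moment'],s['width'],s['finger_force'])
o=np.array([.5395,.2713]);u=np.array([-.1565,.9877])
y=yawof(s['ee_rot'])
p=np.array(s['ee_pos'][:2])-.052*u
plan([(p[0],p[1],s['ee_pos'][2],y)])
```

```text
6.7833 [0.5488201  0.22118466 0.08566211] 3.104470610138506 [3.83077163e-01 5.13255315e-01 1.54020155e-02 1.06852728e+00
 5.58840947e-05 4.20195617e-01] [-2.94983043  0.83918861  4.66484485] [0.29949712 0.61983952 0.16966586] 0.014826605883917404 49.89108145236969
sh [-0.04  -0.204 -0.   ] rot [0.001 0.003 0.   ] rows 1.2
```

Emit:
jog_arm:
  motion:
    - [-1, -0.006, -0.03, 0, 0, 0, 0]
    - [-1, -0.012, -0.06, 0, 0, 0, 0]
    - [-1, -0.02, -0.1, 0, 0, 0, 0]
    - [-1, -0.028, -0.14, 0, 0, 0, 0]
    - [-1, -0.036, -0.18, 0, 0, 0, 0]
    - [-1, -0.04, -0.204, 0, 0, 0, 0]
    - [-1, -0.04, -0.204, 0, 0, 0, 0]
    - [-1, -0.04, -0.204, 0, 0, 0, 0]

```text
t: 7.45
ee_pos: [0.5573, 0.1682, 0.0857]
ee_rot: [0.021, 1.0, -0.0, 0.003]
force: [-1.2, -1.9, 6.7]
width: 0.0148
finger_force: 50.3
```

Run:
```python
from h import *
s=env.state(); print(s['t'],s['ee_pos'],yawof(s['ee_rot']),s['force'],s['moment'],s['width'],s['finger_force'])
```

```text
7.45 [0.55731893 0.16817878 0.08565089] 3.100087887213593 [-1.24204665 -1.89035627  6.6893778 ] [-0.28937057  0.46885806  0.0828542 ] 0.014788621966048594 50.25407016277313
```

Run:
```python
from h import *
plan([(.557,.168,.25,3.10),(.5,-.07,.25,2.98),(.545,-.263,.25,2.98)])
```

```text
sh [-0.002 -0.001 -0.657] rot [-0.001  0.003  0.   ] rows 3.9
sh [ 0.188 -0.961 -0.001] rot [0.    0.    0.076] rows 5.9
sh [-0.301 -0.733 -0.001] rot [0. 0. 0.] rows 4.8
```

Emit:
jog_arm:
  motion:
    - [0.2, 0, 0, 0, 0, 0, 0]
    - [0.2, 0, 0, 0, 0, 0, 0]
    - [0.2, 0, 0, 0, 0, 0, 0]
    - [0.2, 0, 0, -0.2, 0, 0, 0]
    - [1, 0, 0, -0.4, 0, 0, 0]
    - [1, 0, 0, -0.66, 0, 0, 0]
    - [1, 0, 0, -0.66, 0, 0, 0]
    - [1, 0, 0, -0.66, 0, 0, 0]

```text
t: 8.12
ee_pos: [0.5598, 0.1704, 0.2581]
ee_rot: [0.02, 1.0, 0.002, 0.009]
force: [1.1, 0.4, 1.4]
width: 0.0855
finger_force: 0.0
```

Emit:
jog_arm:
  motion:
    - [1, 0.188, -0.96, 0, 0, 0, 0.076]
    - [1, 0.188, -0.96, 0, 0, 0, 0.076]
    - [1, 0.188, -0.96, 0, 0, 0, 0.076]
    - [1, 0.188, -0.96, 0, 0, 0, 0.076]
    - [1, 0.188, -0.96, 0, 0, 0, 0.076]
    - [1, 0.188, -0.96, 0, 0, 0, 0.076]
    - [1, 0.188, -0.96, 0, 0, 0, 0.076]
    - [1, 0.188, -0.96, 0, 0, 0, 0.076]

```text
t: 8.78
ee_pos: [0.4988, -0.0707, 0.2484]
ee_rot: [0.082, 0.997, -0.0, 0.001]
force: [0.8, -0.5, 0.7]
width: 0.0854
finger_force: 0.0
```

Emit:
jog_arm:
  motion:
    - [1, -0.3, -0.733, 0, 0, 0, 0]
    - [1, -0.3, -0.733, 0, 0, 0, 0]
    - [1, -0.3, -0.733, 0, 0, 0, 0]
    - [1, -0.3, -0.733, 0, 0, 0, 0]
    - [1, -0.3, -0.733, 0, 0, 0, 0]
    - [1, -0.3, -0.733, 0, 0, 0, 0]
    - [1, -0.3, -0.733, 0, 0, 0, 0]

```text
t: 9.37
ee_pos: [0.5449, -0.262, 0.2473]
ee_rot: [0.08, 0.997, 0.0, 0.0]
force: [-1.0, 0.9, -0.7]
width: 0.0854
finger_force: 0.0
```

Run:
```python
from h import *
s=env.state(); print(s['t'],s['ee_pos'],yawof(s['ee_rot']),s['q'])
save('wrist','w3',scale=1.5)
```

```text
9.3667 [ 0.5448756  -0.26201576  0.24733   ] 2.9810196220249594 [-4.48378401e-01  4.49618610e-01  3.45447141e-01  1.46639957e+00
  2.97701925e-04 -2.87805369e-01]
```

View pics/w3.png

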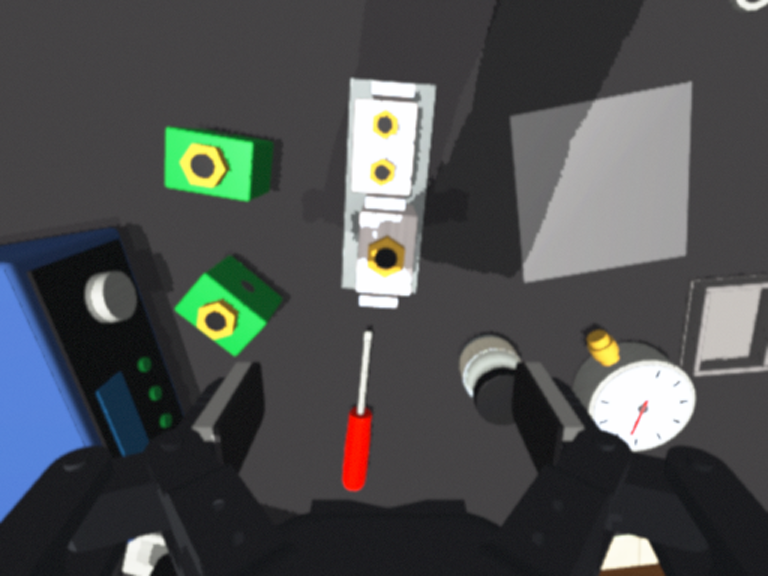

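The wrist picture shows the single hexagon at (386,257), the twin's hexagons at (385,124) and (382,172), and the mat corners at (511,116), (691,82), (686,256), (524,282). The driver tip is near (368,330).

Run:
```python
from h import *
c=cam('wrist')
P=lambda u,v,z:onplane(c,(u/1.5,v/1.5),z)[:2]
h=P(386,257,.076); t1=P(385,124,.073);t2=P(382,172,.073)
print('hex',h,'twin',(t1+t2)/2,np.linalg.norm(h-(t1+t2)/2)); d=(t1+t2)/2-h; print('axis via hex',np.arctan2(d[1],d[0]))
e=[P(352,80,.006),P(343,290,.006),P(436,85,.006),P(418,292,.006)]
for a,b in((0,1),(2,3)): d=e[a]-e[b];print('rack edge',np.linalg.norm(d),np.arctan2(d[1],d[0]))
k=[P(355,98,.066),P(350,192,.066),P(418,101,.066),P(412,194,.066)]
for a,b in((0,1),(2,3)): d=k[a]-k[b];print('twin edge',np.linalg.norm(d),np.arctan2(d[1],d[0]))
f=[P(354,290,.066),P(411,294,.066)];print('front edge',f,np.linalg.norm(f[0]-f[1]),(f[0]+f[1])/2)
m=[P(511,116,.003),P(691,82,.003),P(686,256,.003),P(524,282,.003)];print('mat',m,sum(m)/4,np.linalg.norm(m[0]-m[1]))
print('green near',P(285,297,.0),P(280,297,.06),'drv',P(369,328,.01),'jar',P(490,365,.04))
```

```text
hex [ 0.54717018 -0.26273155] twin [ 0.47027795 -0.25207263] 0.07762749300227503
axis via hex 3.003848960369094
rack edge 0.18038770207121863 2.9099065046057206
rack edge 0.17856709970365564 2.9221030793427203
twin edge 0.0641736533279119 2.901482806978798
twin edge 0.06358506085098192 2.934386395556717
front edge [array([ 0.57239957, -0.29247041]), array([ 0.58290606, -0.24844752])] 0.045259272441640866 [ 0.57765282 -0.27045896]
mat [array([ 0.46286942, -0.14347587]), array([0.46018784, 0.00361645]), array([0.60948208, 0.00731433]), array([ 0.61100629, -0.14182383])] [ 0.53588641 -0.06859223] 0.14711676453613232
green near [ 0.59086352 -0.36790066] [ 0.57076509 -0.35351299] drv [ 0.63118048 -0.2929233 ] jar [ 0.67153245 -0.1874418 ]
```

Run:
```python
from h import *
plan([(.547,-.263,.028,2.915)])
```

```text
sh [-0.01  -0.007  0.879] rot [0.    0.    0.043] rows 5.3
```

Emit:
jog_arm:
  motion:
    - [1, -0.01, -0.007, 0.15, 0, 0, 0.043]
    - [1, -0.01, -0.007, 0.3, 0, 0, 0.043]
    - [1, -0.01, -0.007, 0.45, 0, 0, 0.043]
    - [1, -0.01, -0.007, 0.55, 0, 0, 0.043]
    - [1, -0.01, -0.007, 0.65, 0, 0, 0.043]
    - [1, -0.01, -0.007, 0.76, 0, 0, 0.043]
    - [1, -0.01, -0.007, 0.878, 0, 0, 0.043]
    - [1, -0.01, -0.007, 0.878, 0, 0, 0.043]

```text
t: 10.08
ee_pos: [0.5426, -0.2595, 0.0235]
ee_rot: [0.112, 0.994, 0.002, -0.005]
force: [-0.9, 1.0, -0.7]
width: 0.0854
finger_force: 0.0
```

Emit:
jog_arm:
  motion:
    - [-1, 0, 0, 0, 0, 0, 0]
    - [-1, 0, 0, 0, 0, 0, 0]
    - [-1, 0, 0, 0, 0, 0, 0]
    - [-1, 0, 0, 0, 0, 0, 0]
    - [-1, 0, 0, 0, 0, 0, 0]
    - [-1, 0, 0, 0, 0, 0, 0]
  squeeze: 50

```text
t: 10.58
ee_pos: [0.5487, -0.2646, 0.0322]
ee_rot: [0.113, 0.994, -0.001, 0.003]
force: [0.4, 1.7, 6.4]
width: 0.0436
finger_force: 53.1
```

Run:
```python
from h import *
s=env.state(); print(s['t'],s['ee_pos'],yawof(s['ee_rot']),s['force'],s['moment'],s['width'],s['finger_force'])
x,y,z=s['ee_pos']
plan([(x,y,z+.12,2.915),(.54,-.07,z+.12,2.915-.0)])
```

```text
10.5833 [ 0.54871563 -0.26459943  0.03220149] 2.91477318883767 [0.35095129 1.67387938 6.36099708] [ 0.29654639 -0.04773256  0.0280941 ] 0.043582772259231836 53.06172788143158
sh [-0.003 -0.    -0.48 ] rot [-0.     0.004 -0.   ] rows 2.9
sh [ 0.209  0.75  -0.001] rot [-0.  0. -0.] rows 4.7
```

Emit:
jog_arm:
  motion:
    - [-1, 0, 0, -0.06, 0, 0, 0]
    - [-1, 0, 0, -0.13, 0, 0, 0]
    - [-1, 0, 0, -0.22, 0, 0, 0]
    - [-1, 0, 0, -0.32, 0, 0, 0]
    - [-1, 0, 0, -0.42, 0, 0, 0]
    - [-1, 0, 0, -0.48, 0, 0, 0]
    - [-1, 0, 0, -0.48, 0, 0, 0]
    - [-1, 0, 0, -0.48, 0, 0, 0]

```text
t: 11.25
ee_pos: [0.5466, -0.2644, 0.1498]
ee_rot: [0.114, 0.994, -0.001, 0.002]
force: [-0.2, -0.4, -4.2]
width: 0.0435
finger_force: 52.2
```

Run:
```python
from h import *
s=env.state(); print(s['t'],s['ee_pos'],yawof(s['ee_rot']),s['force'],s['moment'],s['width'],s['finger_force'])
x,y,z=s['ee_pos']
plan([(.536,-.07,z,2.915),(.536,-.07,.0285,2.915)])
```

```text
11.25 [ 0.54661741 -0.2643936   0.1497983 ] 2.9140612318741983 [-0.15772506 -0.35962055 -4.22936351] [0.03641418 0.02803231 0.00902497] 0.04347356517287855 52.212538719177246
sh [ 0.217  0.748 -0.002] rot [-0.001  0.002 -0.001] rows 4.7
sh [-0.    -0.     0.486] rot [0. 0. 0.] rows 2.9
```

Emit:
jog_arm:
  motion:
    - [-1, 0.03, 0.1, 0, 0, 0, 0]
    - [-1, 0.07, 0.25, 0, 0, 0, 0]
    - [-1, 0.115, 0.4, 0, 0, 0, 0]
    - [-1, 0.16, 0.55, 0, 0, 0, 0]
    - [-1, 0.2, 0.68, 0, 0, 0, 0]
    - [-1, 0.217, 0.748, 0, 0, 0, 0]
    - [-1, 0.217, 0.748, 0, 0, 0, 0]
    - [-1, 0.217, 0.748, 0, 0, 0, 0]

```text
t: 11.92
ee_pos: [0.5343, -0.0685, 0.1471]
ee_rot: [0.112, 0.994, -0.001, -0.001]
force: [0.1, -0.8, -4.3]
width: 0.0437
finger_force: 52.6
```

Emit:
jog_arm:
  motion:
    - [-1, 0, 0, 0.08, 0, 0, 0]
    - [-1, 0, 0, 0.18, 0, 0, 0]
    - [-1, 0, 0, 0.28, 0, 0, 0]
    - [-1, 0, 0, 0.36, 0, 0, 0]
    - [-1, 0, 0, 0.42, 0, 0, 0]
    - [-1, 0, 0, 0.455, 0, 0, 0]
    - [-1, 0, 0, 0.47, 0, 0, 0]
    - [-1, 0, 0, 0.475, 0, 0, 0]

```text
t: 12.58
ee_pos: [0.535, -0.0707, 0.0297]
ee_rot: [0.114, 0.993, -0.001, -0.0]
force: [0.4, 0.1, -4.3]
width: 0.0436
finger_force: 52.8
```

Emit:
jog_arm:
  motion:
    - [-1, 0, 0, 0, 0, 0, 0]
    - [-1, 0, 0, 0.004, 0, 0, 0]
    - [-1, 0, 0, 0.008, 0, 0, 0]
    - [-1, 0, 0, 0.008, 0, 0, 0]

```text
t: 12.92
ee_pos: [0.5369, -0.0701, 0.0293]
ee_rot: [0.113, 0.994, -0.001, 0.002]
force: [-0.1, -1.4, -2.1]
width: 0.0433
finger_force: 52.7
```

Emit:
jog_arm:
  motion:
    - [-1, 0, 0, 0.006, 0, 0, 0]
    - [0.3, 0, 0, 0.006, 0, 0, 0]
    - [1, 0, 0, 0.006, 0, 0, 0]
    - [1, 0, 0, 0.006, 0, 0, 0]
    - [1, 0, 0, 0, 0, 0, 0]
    - [1, 0, 0, -0.2, 0, 0, 0]
    - [1, 0, 0, -0.45, 0, 0, 0]
    - [1, 0, 0, -0.7, 0, 0, 0]

```text
t: 13.58
ee_pos: [0.5348, -0.0695, 0.154]
ee_rot: [0.113, 0.994, -0.0, -0.0]
force: [0.3, -0.1, 0.8]
width: 0.0852
finger_force: 0.0
```

Emit:
jog_arm:
  motion:
    - [1, 0, 0, 0, 0, 0, 0.5]
    - [1, 0, 0, 0, 0, 0, 0.5]
    - [1, 0, 0, 0, 0, 0, 0.5]
    - [1, 0, 0, 0, 0, 0, 0.5]
    - [1, 0, 0, 0, 0, 0, 0.5]
    - [1, 0, 0, 0, 0, 0, 0.5]
    - [1, 0, 0, 0, 0, 0, 0.5]
    - [1, 0, 0, 0, 0, 0, 0.5]

```text
t: 14.25
ee_pos: [0.5357, -0.0696, 0.1534]
ee_rot: [0.485, 0.874, -0.0, 0.001]
force: [0.8, 0.0, 0.3]
width: 0.0855
finger_force: 0.0
```

Emit:
jog_arm:
  motion:
    - [1, 0, 0, 0, 0, 0, 0.5]
    - [1, 0, 0, 0, 0, 0, 0.5]
    - [1, 0, 0, 0, 0, 0, 0.5]
    - [1, 0, 0, 0, 0, 0, 0.5]
    - [1, 0, 0, 0, 0, 0, 0.5]
    - [1, 0, 0, 0, 0, 0, 0.5]
    - [1, 0, 0, 0, 0, 0, 0.5]
    - [1, 0, 0, 0, 0, 0, 0.5]

```text
t: 14.92
ee_pos: [0.5358, -0.0697, 0.1534]
ee_rot: [0.782, 0.623, 0.0, 0.001]
force: [0.0, 0.0, 0.6]
width: 0.0852
finger_force: 0.0
```

Run:
```python
from h import *
s=env.state(); print(s['t'],s['ee_pos'],yawof(s['ee_rot']),s['q'],s['force'])
save('wrist','w4',scale=1.5)
```

```text
14.9167 [ 0.53575437 -0.06968197  0.1533656 ] 1.344282674423993 [-1.28850778e-01  3.63392917e-01 -3.24053624e-02  1.17327049e+00
 -8.65956131e-04  1.66845783e+00] [0.04899386 0.00117243 0.59606616]
```

View pics/w4.png

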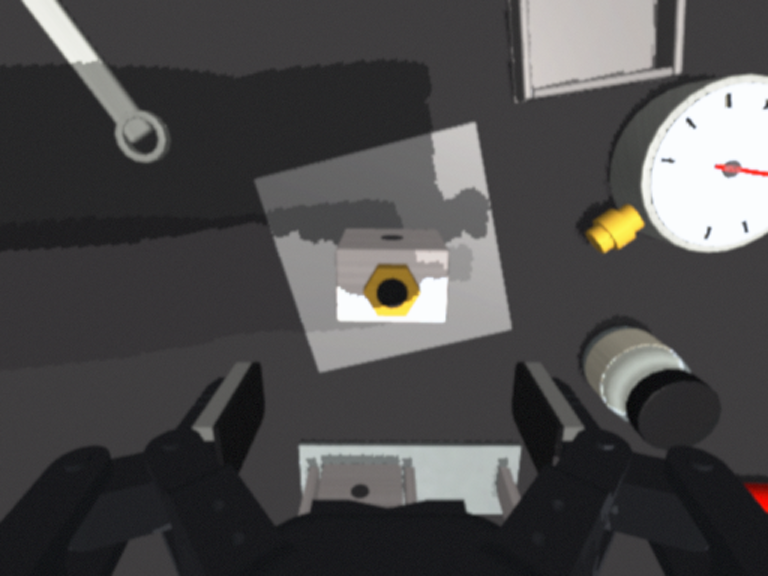

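The block stands upright on the mat, with the hexagon at (391,290), top corners at (337,321), (447,323), (338,247), (448,247), and it is aligned with the tool.

Run:
```python
from h import *
c=cam('wrist')
P=lambda u,v,z:onplane(c,(u/1.5,v/1.5),z)[:2]
k=[P(337,321,.063),P(447,323,.063),P(448,247,.063),P(338,247,.063)]
print('center',sum(k)/4,[np.linalg.norm(k[i]-k[(i+1)%4]) for i in range(4)],'hex',P(391,290,.073))
d=k[1]+k[2]-k[0]-k[3]; print('yaw x',np.arctan2(d[1],d[0])+np.pi/2)
o=sum(k)/4; plan([(o[0],o[1],.028,1.344)])
```

```text
center [ 0.53751239 -0.06952747] [np.float64(0.06392672702844997), np.float64(0.04536386725556352), np.float64(0.060383133091604625), np.float64(0.04412127020444376)] hex [ 0.53678423 -0.06848506]
yaw x 1.3346001330148913
sh [0.002 0.006 0.501] rot [0.001 0.    0.001] rows 3.0
```

Emit:
jog_arm:
  motion:
    - [1, 0.002, 0.004, 0.1, 0, 0, 0]
    - [1, 0.002, 0.004, 0.2, 0, 0, 0]
    - [1, 0.002, 0.004, 0.3, 0, 0, 0]
    - [1, 0.002, 0.004, 0.4, 0, 0, 0]
    - [1, 0.002, 0.004, 0.48, 0, 0, 0]
    - [1, 0.002, 0.004, 0.515, 0, 0, 0]
    - [1, 0.002, 0.004, 0.515, 0, 0, 0]

```text
t: 15.55
ee_pos: [0.535, -0.0693, 0.0223]
ee_rot: [0.782, 0.623, -0.001, -0.001]
force: [-0.3, 0.6, -0.2]
width: 0.0854
finger_force: 0.0
```

Emit:
jog_arm:
  motion:
    - [-1, 0, 0, 0, 0, 0, 0]
    - [-1, 0, 0, 0, 0, 0, 0]
    - [-1, 0, 0, 0, 0, 0, 0]
    - [-1, 0, 0, 0, 0, 0, 0]
    - [-1, 0, 0, 0, 0, 0, 0]
    - [-1, 0, 0, 0, 0, 0, 0]
  squeeze: 50

```text
t: 16.05
ee_pos: [0.5384, -0.0697, 0.0263]
ee_rot: [0.783, 0.622, 0.001, 0.002]
force: [1.0, 0.1, 7.5]
width: 0.0633
finger_force: 58.0
```

Run:
```python
from h import *
s=env.state(); print(s['t'],s['ee_pos'],yawof(s['ee_rot']),s['force'],s['moment'],s['width'],s['finger_force'])
```

```text
16.05 [ 0.53843565 -0.06973103  0.02630351] 1.3437420038236052 [0.95028832 0.0890405  7.45451203] [0.04459307 0.21350953 0.02707263] 0.0632936640674228 57.996917366981506
```

Emit:
jog_arm:
  motion:
    - [-1, 0, 0, -0.06, 0, 0, 0]
    - [-1, 0, 0, -0.14, 0, 0, 0]
    - [-1, 0, 0, -0.25, 0, 0, 0]
    - [-1, 0, 0, -0.36, 0, 0, 0]
    - [-1, 0, 0, -0.47, 0, 0, 0]
    - [-1, 0, 0, -0.56, 0, 0, 0]
    - [-1, 0, 0, -0.6, 0, 0, 0]
    - [-1, 0, 0, -0.6, 0, 0, 0]

```text
t: 16.72
ee_pos: [0.5382, -0.0696, 0.1768]
ee_rot: [0.783, 0.622, 0.002, 0.003]
force: [0.3, -0.7, -4.7]
width: 0.063
finger_force: 57.3
```

Run:
```python
from h import *
s=env.state(); print(s['t'],s['ee_pos'],yawof(s['ee_rot']),s['force'],s['moment'],s['width'],s['finger_force'])
z=s['ee_pos'][2]
plan([(.538,.1,z,1.53),(.5395,.270,z,1.728)])
```

```text
16.7167 [ 0.5381679  -0.06957439  0.17679793] 1.343603748215114 [ 0.27176876 -0.72203703 -4.68363133] [-0.00283915 -0.04702899  0.02129187] 0.06301043266650909 57.312737703323364
sh [ 0.661 -0.153 -0.001] rot [ 0.004  0.001 -0.119] rows 4.1
sh [ 0.679 -0.022  0.   ] rot [ 0.    -0.    -0.126] rows 4.1
```

Emit:
jog_arm:
  motion:
    - [-1, 0.08, -0.02, 0, 0, 0, -0.015]
    - [-1, 0.2, -0.045, 0, 0.001, 0, -0.035]
    - [-1, 0.33, -0.076, 0, 0.002, 0, -0.06]
    - [-1, 0.46, -0.106, 0, 0.003, 0, -0.083]
    - [-1, 0.58, -0.134, 0, 0.004, 0.001, -0.105]
    - [-1, 0.66, -0.153, 0, 0.004, 0.001, -0.119]
    - [-1, 0.66, -0.153, 0, 0.004, 0.001, -0.119]

```text
t: 17.3
ee_pos: [0.535, 0.104, 0.1715]
ee_rot: [0.719, 0.695, -0.002, -0.004]
force: [0.4, -0.5, -4.3]
width: 0.0636
finger_force: 57.1
```

Emit:
jog_arm:
  motion:
    - [-1, 0.1, -0.003, 0, 0, 0, -0.02]
    - [-1, 0.24, -0.007, 0, 0, 0, -0.045]
    - [-1, 0.38, -0.012, 0, 0, 0, -0.07]
    - [-1, 0.52, -0.017, 0, 0, 0, -0.1]
    - [-1, 0.62, -0.02, 0, 0, 0, -0.12]
    - [-1, 0.68, -0.022, 0, 0, 0, -0.126]
    - [-1, 0.68, -0.022, 0, 0, 0, -0.126]
    - [-1, 0.68, -0.022, 0, 0, 0, -0.126]

```text
t: 17.97
ee_pos: [0.5371, 0.2696, 0.1726]
ee_rot: [0.649, 0.761, -0.003, -0.002]
force: [0.4, 0.8, -4.8]
width: 0.0633
finger_force: 57.1
```

Run:
```python
from h import *
s=env.state(); print(s['t'],s['ee_pos'],yawof(s['ee_rot']),R.from_quat(s['ee_rot']).as_matrix()[:,2])
save('wrist','w5',scale=1.5)
```

```text
17.9667 [0.53714303 0.26959498 0.17258981] 1.7289230094055539 [-0.0073836  -0.00131481 -0.99997188]
```

View pics/w5.png

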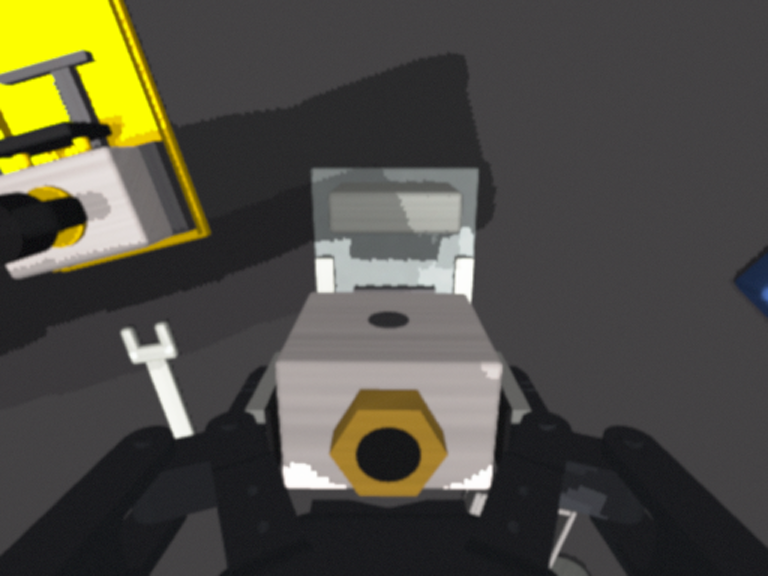

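The block is held square above the nest. The jaw's inner top edge is at (331,233)-(461,232), the block's lower front edge at (309,293)-(470,294), and the far base corners at (312,168) and (477,168).

Run:
```python
from h import *
c=cam('wrist'); s=env.state(); z=s['ee_pos'][2]
P=lambda u,v,z:onplane(c,(u/1.5,v/1.5),z)[:2]
o=np.array([.5395,.2713]);u=np.array([-.1565,.9877]);n=np.array([.9877,.1565])
f=lambda p:(round((p-o)@n,4),round((p-o)@u,4))
print('jaw',f(P(331,233,.072)),f(P(461,232,.072)),'back',f(P(330,193,.072)),f(P(460,193,.072)))
print('base far',f(P(312,168,.01)),f(P(477,168,.01)))
print('block low edge',f(P(309,293,z-.0233)),f(P(470,294,z-.0233)),'top edge',f(P(279,360,z+.0367)),f(P(500,361,z+.0367)))
print('hex',f(P(388,443,z+.0467)),'tcp',f(s['ee_pos'][:2]))
```

```text
jaw (np.float64(-0.0367), np.float64(0.0269)) (np.float64(0.0371), np.float64(0.0275)) back (np.float64(-0.0363), np.float64(0.0493)) (np.float64(0.0354), np.float64(0.0493))
base far (np.float64(-0.0566), np.float64(0.059)) (np.float64(0.0559), np.float64(0.059))
block low edge (np.float64(-0.0357), np.float64(0.0184)) (np.float64(0.0293), np.float64(0.0181)) top edge (np.float64(-0.0329), np.float64(0.0206)) (np.float64(0.0268), np.float64(0.0205))
hex (np.float64(-0.0033), np.float64(0.0018)) tcp (np.float64(-0.0025), np.float64(-0.0021))
```

Run:
```python
from h import *
s=env.state();p=s['ee_pos'][:2]
o=np.array([.5395,.2713]);u=np.array([-.1565,.9877]);n=np.array([.9877,.1565])
q=p+.003*n+.0035*u
plan([(*q,.1,1.728),(*q,.036,1.728)])
```

```text
sh [0.014 0.014 0.292] rot [-0.005 -0.    -0.   ] rows 1.8
sh [-0.    -0.     0.256] rot [ 0. -0. -0.] rows 1.5
```

Emit:
jog_arm:
  motion:
    - [-1, 0.014, 0.013, 0.06, -0.004, 0, 0]
    - [-1, 0.014, 0.013, 0.14, -0.004, 0, 0]
    - [-1, 0.014, 0.013, 0.22, -0.004, 0, 0]
    - [-1, 0.014, 0.013, 0.27, -0.004, 0, 0]
    - [-1, 0.014, 0.013, 0.29, -0.004, 0, 0]
    - [-1, 0.014, 0.013, 0.29, -0.004, 0, 0]

```text
t: 18.52
ee_pos: [0.5393, 0.2718, 0.1002]
ee_rot: [0.65, 0.76, -0.001, -0.001]
force: [-0.3, -0.6, -4.3]
width: 0.063
finger_force: 57.1
```

Emit:
jog_arm:
  motion:
    - [-1, 0, 0, 0.03, 0, 0, 0]
    - [-1, 0, 0, 0.07, 0, 0, 0]
    - [-1, 0, 0, 0.11, 0, 0, 0]
    - [-1, 0, 0, 0.15, 0, 0, 0]
    - [-1, 0, 0, 0.19, 0, 0, 0]
    - [-1, 0, 0, 0.22, 0, 0, 0]
    - [-1, 0, 0, 0.24, 0, 0, 0]
    - [-1, 0, 0, 0.24, 0, 0, 0]

```text
t: 19.18
ee_pos: [0.5394, 0.2738, 0.0402]
ee_rot: [0.649, 0.761, -0.0, -0.001]
force: [-0.6, -0.1, -5.0]
width: 0.0632
finger_force: 57.1
```

Emit:
jog_arm:
  motion:
    - [-1, 0, 0, 0.006, 0, 0, 0]
    - [-1, 0, 0, 0.012, 0, 0, 0]
    - [-1, 0, 0, 0.018, 0, 0, 0]
    - [-1, 0, 0, 0.023, 0, 0, 0]
    - [-1, 0, 0, 0.027, 0, 0, 0]
    - [-1, 0, 0, 0.03, 0, 0, 0]
    - [-1, 0, 0, 0.03, 0, 0, 0]
    - [-1, 0, 0, 0.03, 0, 0, 0]

```text
t: 19.85
ee_pos: [0.5405, 0.2743, 0.0346]
ee_rot: [0.649, 0.761, 0.001, -0.0]
force: [0.3, 0.2, -4.1]
width: 0.0636
finger_force: 57.1
```

Emit:
jog_arm:
  motion:
    - [-1, 0, 0, 0.003, 0, 0, 0]
    - [-1, 0, 0, 0.006, 0, 0, 0]
    - [-1, 0, 0, 0.009, 0, 0, 0]
    - [-1, 0, 0, 0.009, 0, 0, 0]
    - [-1, 0, 0, 0.009, 0, 0, 0]

```text
t: 20.27
ee_pos: [0.5406, 0.2744, 0.0333]
ee_rot: [0.649, 0.761, 0.002, 0.0]
force: [-2.4, 0.0, 4.0]
width: 0.0635
finger_force: 57.9
```

Emit:
jog_arm:
  motion:
    - [0.6, 0, 0, 0, 0, 0, 0]
    - [0.8, 0, 0, 0, 0, 0, 0]
    - [1, 0, 0, 0, 0, 0, 0]
    - [1, 0, 0, 0, 0, 0, 0]
    - [1, 0, 0, -0.12, 0, 0, 0]
    - [1, 0, 0, -0.28, 0, 0, 0]
    - [1, 0, 0, -0.44, 0, 0, 0]
    - [1, 0, 0, -0.6, 0, 0, 0]

```text
t: 20.93
ee_pos: [0.5399, 0.2737, 0.1836]
ee_rot: [0.649, 0.761, 0.001, -0.0]
force: [1.4, 0.1, -0.3]
width: 0.0854
finger_force: 0.0
```

Run:
```python
from h import *
s=env.state(); print(s['t'],s['ee_pos'],yawof(s['ee_rot']),s['force'])
p=s['ee_pos']
plan([(.557,.168,.19,2.4),(.557,.168,.19,3.10),(.557,.168,.083,3.10)])
```

```text
20.9333 [0.53991546 0.27374147 0.18358332] 1.7283678277216639 [ 1.42087697  0.14991913 -0.29300666]
sh [-0.428  0.001 -0.026] rot [ 0.001 -0.001 -0.428] rows 5.4
sh [-0. -0. -0.] rot [-0.     0.    -0.445] rows 5.6
sh [-0.    -0.     0.428] rot [-0.  0. -0.] rows 2.6
```

Emit:
jog_arm:
  motion:
    - [1, -0.428, 0, -0.1, 0, 0, 0]
    - [1, -0.428, 0, -0.1, 0, 0, 0]
    - [1, -0.428, 0, -0.1, 0, 0, 0]
    - [1, -0.428, 0, -0.1, 0, 0, 0]
    - [1, -0.428, 0, -0.1, 0, 0, 0]

```text
t: 21.35
ee_pos: [0.5577, 0.1669, 0.2078]
ee_rot: [0.65, 0.76, 0.002, 0.0]
force: [0.7, 0.3, 0.2]
width: 0.0855
finger_force: 0.0
```

Run:
```python
from h import *
s=env.state(); print(s['t'],s['ee_pos'],yawof(s['ee_rot']))
save('wrist','w6',scale=1.5)
plan([(.557,.168,.19,2.4),(.557,.168,.19,3.10),(.557,.168,.083,3.10)])
```

```text
21.35 [0.55768927 0.16692757 0.20779433] 1.725414232411738
sh [ 0.    -0.001  0.069] rot [ 0.002 -0.001 -0.428] rows 5.4
sh [ 0.  0. -0.] rot [ 0.    -0.    -0.446] rows 5.6
sh [-0.     0.     0.428] rot [ 0. -0.  0.] rows 2.6
```

View pics/w6.png

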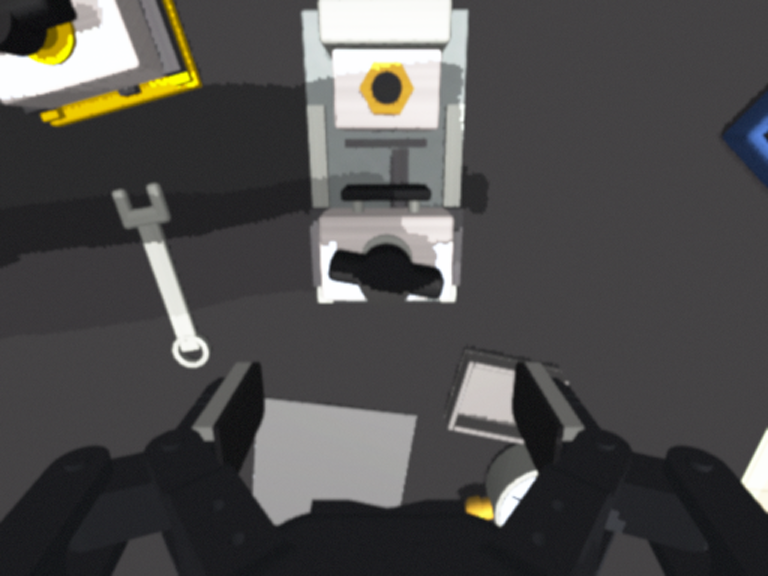

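The block stands upright in the nest, centred under the jaw (hexagon (386,88), jaw centre about 386). The bar runs (331,262)-(441,285), as I left it.

Emit:
jog_arm:
  motion:
    - [0.2, 0, 0, 0.02, 0.002, 0, -0.43]
    - [0.2, 0, 0, 0.04, 0.002, 0, -0.43]
    - [0.2, 0, 0, 0.07, 0.002, 0, -0.43]
    - [0.2, 0, 0, 0.07, 0.002, 0, -0.43]
    - [0.2, 0, 0, 0.07, 0.002, 0, -0.43]
    - [0.2, 0, 0, 0.07, 0.002, 0, -0.43]

```text
t: 21.9
ee_pos: [0.5562, 0.1699, 0.1884]
ee_rot: [0.357, 0.934, -0.0, -0.002]
force: [0.2, 0.2, -0.4]
width: 0.0512
finger_force: 0.0
```

Emit:
jog_arm:
  motion:
    - [0.2, 0, 0, 0, 0, 0, -0.445]
    - [0.2, 0, 0, 0, 0, 0, -0.445]
    - [0.2, 0, 0, 0, 0, 0, -0.445]
    - [0.2, 0, 0, 0, 0, 0, -0.445]
    - [0.2, 0, 0, 0, 0, 0, -0.445]
    - [0.2, 0, 0, 0, 0, 0, -0.445]
    - [0.2, 0, 0, 0, 0, 0, -0.445]

```text
t: 22.48
ee_pos: [0.5564, 0.1698, 0.1887]
ee_rot: [0.018, 1.0, 0.0, -0.001]
force: [-0.8, 0.5, -0.5]
width: 0.051
finger_force: 0.0
```

Run:
```python
from h import *
s=env.state(); print(s['t'],s['ee_pos'],yawof(s['ee_rot']))
plan([(.557,.168,.083,3.10)])
```

```text
22.4833 [0.5563986  0.16980851 0.18868893] 3.10634037107931
sh [-0.004 -0.007  0.423] rot [ 0.    -0.002  0.004] rows 2.5
```

Emit:
jog_arm:
  motion:
    - [0.2, -0.004, -0.006, 0.1, 0, 0, 0.004]
    - [0.2, -0.004, -0.006, 0.2, 0, 0, 0.004]
    - [0.2, -0.004, -0.006, 0.3, 0, 0, 0.004]
    - [0.2, -0.004, -0.006, 0.38, 0, 0, 0.004]
    - [0.2, -0.004, -0.006, 0.42, 0, 0, 0.004]
    - [0.2, -0.004, -0.006, 0.42, 0, 0, 0.004]

```text
t: 22.98
ee_pos: [0.5554, 0.167, 0.0814]
ee_rot: [0.023, 1.0, -0.001, -0.004]
force: [0.3, 0.4, 0.3]
width: 0.0516
finger_force: 0.0
```

Emit:
jog_arm:
  motion:
    - [-1, 0, 0, 0, 0, 0, 0]
    - [-1, 0, 0, 0, 0, 0, 0]
    - [-1, 0, 0, 0, 0, 0, 0]
    - [-1, 0, 0, 0, 0, 0, 0]
    - [-1, 0, 0, 0, 0, 0, 0]
    - [-1, 0, 0, 0, 0, 0, 0]
  squeeze: 50

```text
t: 23.48
ee_pos: [0.5592, 0.1675, 0.0866]
ee_rot: [0.022, 1.0, 0.001, 0.001]
force: [-0.1, 0.8, 7.0]
width: 0.0152
finger_force: 51.5
```

Run:
```python
from h import *
s=env.state(); print(s['t'],s['ee_pos'],yawof(s['ee_rot']),s['force'],s['moment'],s['width'],s['finger_force'])
p=np.array(s['ee_pos']); u=np.array([-.1565,.9877,0])
o=np.array([.5395,.2713,0]); print('knob in vice y',(p-o)@u)
r=R.from_quat(s['ee_rot']); print('per mm',r.inv().apply(u*.001)/.25)
```

```text
23.4833 [0.55921605 0.16747786 0.08655171] 3.0968257295557797 [-0.10334048  0.83596607  6.96717506] [0.18656154 0.08917219 0.10774066] 0.015191859924519293 51.459020376205444
knob in vice y -0.10563068668562557
per mm [8.02176208e-04 3.91881959e-03 7.93437304e-06]
```

Emit:
jog_arm:
  motion:
    - [-1, 0.004, 0.02, 0, 0, 0, 0]
    - [-1, 0.009, 0.045, 0, 0, 0, 0]
    - [-1, 0.014, 0.07, 0, 0, 0, 0]
    - [-1, 0.019, 0.095, 0, 0, 0, 0]
    - [-1, 0.023, 0.115, 0, 0, 0, 0]
    - [-1, 0.026, 0.129, 0, 0, 0, 0]
    - [-1, 0.026, 0.129, 0, 0, 0, 0]
    - [-1, 0.026, 0.129, 0, 0, 0, 0]

```text
t: 24.15
ee_pos: [0.554, 0.2, 0.0865]
ee_rot: [0.022, 1.0, 0.001, 0.001]
force: [-0.6, 1.1, 5.8]
width: 0.0151
finger_force: 51.6
```

Emit:
jog_arm:
  motion:
    - [-1, 0.001, 0.006, 0, 0, 0, 0]
    - [-1, 0.002, 0.012, 0, 0, 0, 0]
    - [-1, 0.003, 0.016, 0, 0, 0, 0]
    - [-1, 0.003, 0.016, 0, 0, 0, 0]

```text
t: 24.48
ee_pos: [0.5535, 0.2031, 0.0866]
ee_rot: [0.023, 1.0, 0.0, 0.001]
force: [0.4, -0.2, 5.7]
width: 0.0148
finger_force: 51.7
```

Emit:
jog_arm:
  motion:
    - [-1, 0.001, 0.006, 0, 0, 0, 0]
    - [-1, 0.002, 0.012, 0, 0, 0, 0]
    - [-1, 0.003, 0.016, 0, 0, 0, 0]
    - [-1, 0.003, 0.016, 0, 0, 0, 0]

```text
t: 24.82
ee_pos: [0.553, 0.2062, 0.0865]
ee_rot: [0.023, 1.0, -0.001, 0.001]
force: [0.6, -3.5, 6.7]
width: 0.0149
finger_force: 51.8
```

```bash
cat > k.py <<'E'
from h import *
s=env.state(); print(s['t'],s['ee_pos'],yawof(s['ee_rot']),s['force'],s['width'],s['finger_force'])
p=np.array(s['ee_pos']); u=np.array([-.1565,.9877,0])
o=np.array([.5395,.2713,0]); print('knob in vice y',(p-o)@u,'F along',s['force']@u)
E
python3 k.py
```

```text
24.8167 [0.5530361  0.20615135 0.08654655] 3.0955202905020758 [ 0.55810574 -3.51463614  6.70678886] 0.014882274816674859 51.76909625530243
knob in vice y -0.06646572408328844 F along -3.5587496638811698
```

Emit:
jog_arm:
  motion:
    - [-1, 0.001, 0.004, 0, 0, 0, 0]
    - [-1, 0.002, 0.008, 0, 0, 0, 0]
    - [-1, 0.002, 0.008, 0, 0, 0, 0]
    - [-1, 0.002, 0.008, 0, 0, 0, 0]

```text
t: 25.15
ee_pos: [0.5528, 0.2078, 0.0865]
ee_rot: [0.023, 1.0, -0.001, 0.001]
force: [0.8, -5.1, 6.8]
width: 0.0148
finger_force: 51.8
```

Emit:
jog_arm:
  motion:
    - [-1, 0.001, 0.004, 0, 0, 0, 0]
    - [-1, 0.002, 0.008, 0, 0, 0, 0]
    - [-1, 0.002, 0.008, 0, 0, 0, 0]
    - [-1, 0.002, 0.008, 0, 0, 0, 0]

```text
t: 25.48
ee_pos: [0.5525, 0.2095, 0.0865]
ee_rot: [0.023, 1.0, -0.001, 0.002]
force: [1.2, -5.2, 7.1]
width: 0.015
finger_force: 51.8
```

```bash
python3 k.py
```

```text
25.4833 [0.55248781 0.20945978 0.08651205] 3.094874037526098 [ 1.19906682 -5.21853116  7.07767796] 0.01497333003298539 51.77611470222473
knob in vice y -0.06311217421709246 F along -5.341997181888388
```

Emit:
jog_arm:
  motion:
    - [-1, 0.001, 0.005, 0, 0, 0, 0]
    - [-1, 0.002, 0.01, 0, 0, 0, 0]
    - [-1, 0.003, 0.013, 0, 0, 0, 0]
    - [-1, 0.003, 0.013, 0, 0, 0, 0]

```text
t: 25.82
ee_pos: [0.552, 0.2123, 0.0865]
ee_rot: [0.023, 1.0, -0.002, 0.002]
force: [1.3, -5.8, 7.0]
width: 0.0149
finger_force: 51.8
```

```bash
python3 k.py
```

```text
25.8167 [0.55203221 0.21233525 0.08653827] 3.0946216235874577 [ 1.33977758 -5.77406891  6.99565813] 0.014882280832004413 51.764270067214966
knob in vice y -0.06020077424753307 F along -5.912723057832932
```

Emit:
jog_arm:
  motion:
    - [-1, 0, 0, 0, 0, 0, 0.07]
    - [-1, 0, 0, 0, 0, 0, 0.14]
    - [-1, 0, 0, 0, 0, 0, 0.21]
    - [-1, 0, 0, 0, 0, 0, 0.28]
    - [-1, 0, 0, 0, 0, 0, 0.35]
    - [-1, 0, 0, 0, 0, 0, 0.42]
    - [-1, 0, 0, 0, 0, 0, 0.48]
    - [-1, 0, 0, 0, 0, 0, 0.48]
  squeeze: 70

```text
t: 26.48
ee_pos: [0.5512, 0.2117, 0.0866]
ee_rot: [0.392, 0.92, -0.002, 0.002]
force: [-1.1, -8.0, 8.7]
width: 0.0147
finger_force: 72.6
```

Emit:
jog_arm:
  motion:
    - [-1, 0, 0, 0, 0, 0, 0.07]
    - [-1, 0, 0, 0, 0, 0, 0.14]
    - [-1, 0, 0, 0, 0, 0, 0.21]
    - [-1, 0, 0, 0, 0, 0, 0.28]
    - [-1, 0, 0, 0, 0, 0, 0.35]
    - [-1, 0, 0, 0, 0, 0, 0.42]
    - [-1, 0, 0, 0, 0, 0, 0.475]
    - [-1, 0, 0, 0, 0, 0, 0.475]

```text
t: 27.15
ee_pos: [0.5493, 0.2132, 0.0866]
ee_rot: [0.699, 0.715, -0.001, -0.0]
force: [-5.3, -4.6, 11.5]
width: 0.0146
finger_force: 72.9
```

```bash
python3 k.py; python3 -c "
from h import *
print(env.state()['moment'])"
```

```text
27.15 [0.54933169 0.21321758 0.08656622] 1.5922692581292692 [-5.31536516 -4.64430796 11.45854291] 0.014619493009994622 72.92567610740662
knob in vice y -0.058906663602420126 F along -3.755328322100754
[-0.84854556  1.25279107 -0.15810595]
```

Emit:
jog_arm:
  motion:
    - [0.2, 0, 0, 0, 0, 0, 0]
    - [0.2, 0, 0, 0, 0, 0, 0]
    - [0.2, 0, 0, 0, 0, 0, 0]
    - [0.2, 0, 0, -0.1, 0, 0, 0]
    - [0.2, 0, 0, -0.25, 0, 0, 0]
    - [0.2, 0, 0, -0.4, 0, 0, 0]
    - [0.2, 0, 0, -0.56, 0, 0, 0]
    - [0.2, 0, 0, -0.56, 0, 0, 0]

```text
t: 27.82
ee_pos: [0.5544, 0.2162, 0.2338]
ee_rot: [0.698, 0.716, 0.007, 0.003]
force: [1.8, 0.1, 0.7]
width: 0.0511
finger_force: 0.0
```

Run:
```python
from h import *
s=env.state(); print(s['t'],s['ee_pos'],yawof(s['ee_rot']))
save('wrist','w7',(130,0,390,190),3)
```

```text
27.8167 [0.55442972 0.21620153 0.23376242] 1.5965407223079982
```

View pics/w7.png

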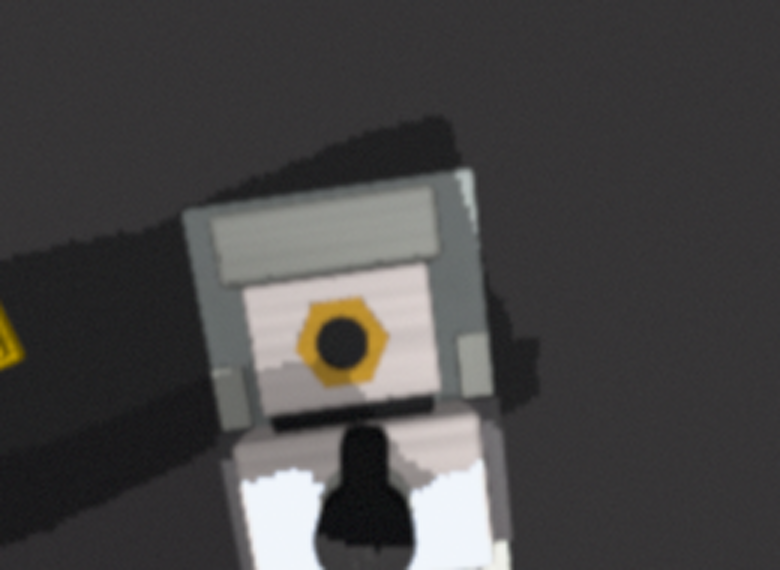

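The block is flush with the jaw at (225-435, 265-285) and the pad strip is pressed against it at (273-433, 410). I'll measure how far the pad sticks out against the earlier, uncompressed picture.

Run:
```python
from h import *
o=np.array([.5395,.2713]);u=np.array([-.1565,.9877]);n=np.array([.9877,.1565])
f=lambda p:np.round([(p-o)@n,(p-o)@u],4)
# column profiles of brightness around pad, along vice y at z=.062
def prof(name,c,xs,y0,y1):
    im=np.load(f'pics/{name}.npy').astype(float).mean(2).astype(np.float32)
    ys=np.arange(y0,y1,.001); out=[]
    for y in ys:
        v=[]
        for x in xs:
            q=o+x*n+y*u; uv=proj(c,[q[0],q[1],.062]); v.append(cv2.getRectSubPix(im,(1,1),(float(uv[0]),float(uv[1])))[0,0])
        out.append(int(np.mean(v)))
    for y,v in zip(ys,out): print(f'{y*1000:.0f}:{v}',end=' ')
    print()
s6=dict(ee_pos=[.55768927,.16692757,.20779433],ee_rot=R.from_quat([.65,.76,.002,0]).as_quat())
xs=[-.022,-.018,.018,.022]
prof('w6',cam('wrist',s6),xs,-.085,-.045)
s7=env.state(); c7=cam('wrist',s7); prof('w7',c7,xs,-.045,-.005)
P=lambda a,b,z:onplane(c7,(130+a/3,b/3),z)[:2]
print('hex',f(P(343,343,.08)),'front edge',f(P(243,287,.07)),f(P(427,264,.07)),'back',f(P(262,417,.07)),f(P(438,395,.07)))
```

```text
-85:197 -84:197 -83:196 -82:197 -81:200 -80:203 -79:204 -78:201 -77:197 -76:188 -75:168 -74:143 -73:127 -72:126 -71:129 -70:130 -69:129 -68:128 -67:128 -66:126 -65:110 -64:75 -63:43 -62:33 -61:33 -60:35 -59:35 -58:33 -57:26 -56:20 -55:19 -54:43 -53:83 -52:109 -51:116 -50:117 -49:117 -48:117 -47:118 -46:123 -45:127 
-45:193 -44:192 -43:189 -42:189 -41:191 -40:192 -39:185 -38:174 -37:167 -36:164 -35:162 -34:163 -33:165 -32:168 -31:171 -30:169 -29:164 -28:156 -27:141 -26:118 -25:88 -24:58 -23:33 -22:24 -21:25 -20:27 -19:38 -18:69 -17:114 -16:148 -15:163 -14:168 -13:170 -12:172 -11:173 -10:173 -9:173 -8:173 -7:175 -6:176 
hex [-0.0007  0.0045] front edge [-0.0314  0.0261] [0.03   0.0253] back [-0.0327 -0.0171] [ 0.0288 -0.0177]
```

Run:
```python
from h import *
o=np.array([.5395,.2713]);u=np.array([-.1565,.9877]);n=np.array([.9877,.1565])
def warp(name,c,y0,x0=-.05,x1=.05,L=.04,k=6000):
    # rectify plane z=.062: columns x, rows y descending
    pts=[(x0,y0+L),(x1,y0+L),(x1,y0),(x0,y0)]
    src=np.float32([proj(c,[*(o+a*n+b*u),.062]) for a,b in pts])
    W,H=int((x1-x0)*k),int(L*k); M=cv2.getPerspectiveTransform(src,np.float32([(0,0),(W,0),(W,H),(0,H)]))
    return cv2.warpPerspective(np.load(f'pics/{name}.npy'),M,(W,H),flags=cv2.INTER_CUBIC)
s6=dict(ee_pos=[.55768927,.16692757,.20779433],ee_rot=R.from_quat([.65,.76,.002,0]).as_quat())
a=warp('w6',cam('wrist',s6),-.090); b=warp('w7',cam('wrist'),-.045)
for nm,im,y0 in(('w6',a,-.09),('w7',b,-.045)):
    g=im.mean(2)
    for x in(-.040,-.036,-.033,.033,.036,.040):
        col=int((x+.05)*6000); p=g[::-1,col-4:col+5].mean(1)[::6]
        print(nm,x*1000,[f'{y0*1000+i:.0f}:{int(v)}' for i,v in enumerate(p) if (6<=i<=26)])
```

```text
w6 -40.0 ['-84:168', '-83:167', '-82:168', '-81:171', '-80:173', '-79:173', '-78:170', '-77:167', '-76:162', '-75:148', '-74:129', '-73:121', '-72:119', '-71:107', '-70:83', '-69:82', '-68:104', '-67:121', '-66:126', '-65:126', '-64:127']
w6 -36.0 ['-84:168', '-83:167', '-82:167', '-81:170', '-80:173', '-79:173', '-78:169', '-77:167', '-76:163', '-75:148', '-74:129', '-73:121', '-72:121', '-71:120', '-70:117', '-69:108', '-68:100', '-67:99', '-66:99', '-65:99', '-64:98']
w6 -33.0 ['-84:168', '-83:166', '-82:167', '-81:171', '-80:173', '-79:172', '-78:169', '-77:167', '-76:162', '-75:148', '-74:130', '-73:121', '-72:121', '-71:122', '-70:118', '-69:110', '-68:102', '-67:101', '-66:101', '-65:100', '-64:100']
w6 33.0 ['-84:229', '-83:229', '-82:230', '-81:232', '-80:236', '-79:236', '-78:234', '-77:228', '-76:216', '-75:186', '-74:149', '-73:129', '-72:125', '-71:124', '-70:121', '-69:112', '-68:105', '-67:108', '-66:120', '-65:128', '-64:130']
w6 36.0 ['-84:230', '-83:229', '-82:231', '-81:234', '-80:236', '-79:237', '-78:235', '-77:229', '-76:216', '-75:185', '-74:149', '-73:130', '-
[... 1040 characters left out ...]
33.0 ['-39:203', '-38:200', '-37:198', '-36:195', '-35:193', '-34:193', '-33:197', '-32:202', '-31:205', '-30:203', '-29:195', '-28:179', '-27:154', '-26:125', '-25:105', '-24:101', '-23:98', '-22:95', '-21:88', '-20:84', '-19:91']
w7 36.0 ['-39:203', '-38:201', '-37:198', '-36:195', '-35:194', '-34:195', '-33:199', '-32:203', '-31:205', '-30:204', '-29:197', '-28:182', '-27:157', '-26:126', '-25:105', '-24:99', '-23:98', '-22:92', '-21:84', '-20:84', '-19:93']
w7 40.0 ['-39:197', '-38:195', '-37:192', '-36:189', '-35:188', '-34:188', '-33:190', '-32:195', '-31:198', '-30:196', '-29:189', '-28:173', '-27:149', '-26:120', '-25:96', '-24:82', '-23:71', '-22:63', '-21:85', '-20:120', '-19:142']
```

By the images the pad is pressed in about 8 mm, too close to the 9.2 mm limit. I'll loosen the knob, back off about 3 mm, and retighten.

Run:
```python
from h import *
s=env.state(); print(s['ee_pos'],yawof(s['ee_rot']))
plan([(.549,.213,.12,1.597),(.549,.213,.083,1.597)])
```

```text
[0.55338332 0.21582367 0.23009844] 1.5966156004913192
sh [-0.013 -0.022  0.44 ] rot [ 0.006 -0.003 -0.   ] rows 2.6
sh [0.    0.    0.148] rot [-0.  0. -0.] rows 0.9
```

Emit:
jog_arm:
  motion:
    - [0.2, -0.013, -0.018, 0.15, 0.006, -0.003, 0]
    - [0.2, -0.013, -0.018, 0.3, 0.006, -0.003, 0]
    - [0.2, -0.013, -0.018, 0.4, 0.006, -0.003, 0]
    - [0.2, -0.013, -0.018, 0.4, 0.006, -0.003, 0]
    - [0.2, -0.013, -0.018, 0.4, 0.006, -0.003, 0]

```text
t: 28.28
ee_pos: [0.544, 0.2106, 0.1223]
ee_rot: [0.698, 0.716, -0.008, -0.003]
force: [0.8, -0.4, 1.1]
width: 0.0513
finger_force: 0.0
```

Run:
```python
from h import *
s=env.state(); print(s['ee_pos'],yawof(s['ee_rot']))
plan([(.549,.213,.083,1.597)])
```

```text
[0.5440462  0.21058517 0.12228052] 1.5964990550104734
sh [0.01  0.023 0.157] rot [-0.01   0.004 -0.   ] rows 1.0
```

Emit:
jog_arm:
  motion:
    - [0.2, 0, 0, 0, 0, 0, 0]
    - [0.2, 0, 0, 0, 0, 0, 0]
    - [0.2, 0, 0, 0, 0, 0, 0]
    - [0.2, 0, 0, 0, 0, 0, 0]

```text
t: 28.62
ee_pos: [0.547, 0.2117, 0.1265]
ee_rot: [0.698, 0.716, -0.004, -0.002]
force: [-0.5, 0.6, -0.1]
width: 0.0514
finger_force: 0.0
```

Run:
```python
from h import *
s=env.state(); print(s['ee_pos'],yawof(s['ee_rot']))
plan([(.549,.213,.083,1.597)])
```

```text
[0.54701216 0.21174626 0.12647658] 1.5964951835041128
sh [0.005 0.009 0.174] rot [-0.005  0.002 -0.   ] rows 1.0
```

Emit:
jog_arm:
  motion:
    - [0.2, 0.005, 0.008, 0.06, -0.004, 0.002, 0]
    - [0.2, 0.005, 0.008, 0.12, -0.004, 0.002, 0]
    - [0.2, 0.005, 0.008, 0.172, -0.004, 0.002, 0]
    - [0.2, 0.005, 0.008, 0.172, -0.004, 0.002, 0]
    - [0.2, 0.005, 0.008, 0.172, -0.004, 0.002, 0]

```text
t: 29.03
ee_pos: [0.5472, 0.2124, 0.0818]
ee_rot: [0.698, 0.716, -0.002, -0.001]
force: [1.1, -0.7, -0.1]
width: 0.0511
finger_force: 0.0
```

Emit:
jog_arm:
  motion:
    - [-1, 0, 0, 0, 0, 0, 0]
    - [-1, 0, 0, 0, 0, 0, 0]
    - [-1, 0, 0, 0, 0, 0, 0]
    - [-1, 0, 0, 0, 0, 0, 0]
    - [-1, 0, 0, 0, 0, 0, 0]
    - [-1, 0, 0, 0, 0, 0, 0]
  squeeze: 60

```text
t: 29.53
ee_pos: [0.5492, 0.2127, 0.0836]
ee_rot: [0.698, 0.716, 0.0, -0.0]
force: [2.7, -0.5, 6.8]
width: 0.015
finger_force: 79.8
```

```bash
python3 k.py
```

```text
29.5333 [0.54924759 0.21271196 0.08355507] 1.5960069314094818 [ 2.65284577 -0.536499    6.80039982] 0.014999552882497541 79.77298647165298
knob in vice y -0.05939290077262534 F along -0.9450704265864998
```

Emit:
jog_arm:
  motion:
    - [-1, 0, 0, 0, 0, 0, -0.07]
    - [-1, 0, 0, 0, 0, 0, -0.14]
    - [-1, 0, 0, 0, 0, 0, -0.21]
    - [-1, 0, 0, 0, 0, 0, -0.28]
    - [-1, 0, 0, 0, 0, 0, -0.35]
    - [-1, 0, 0, 0, 0, 0, -0.4]
    - [-1, 0, 0, 0, 0, 0, -0.4]

```text
t: 30.12
ee_pos: [0.5509, 0.2116, 0.0835]
ee_rot: [0.442, 0.897, -0.0, 0.002]
force: [6.3, -3.9, 3.3]
width: 0.0146
finger_force: 79.6
```

Emit:
jog_arm:
  motion:
    - [-1, 0, 0, 0, 0, 0, -0.07]
    - [-1, 0, 0, 0, 0, 0, -0.14]
    - [-1, 0, 0, 0, 0, 0, -0.21]
    - [-1, 0, 0, 0, 0, 0, -0.28]
    - [-1, 0, 0, 0, 0, 0, -0.36]
    - [-1, 0, 0, 0, 0, 0, -0.36]
    - [-1, 0, 0, 0, 0, 0, -0.36]

```text
t: 30.7
ee_pos: [0.5518, 0.212, 0.0836]
ee_rot: [0.175, 0.985, -0.0, 0.003]
force: [9.1, -3.1, 1.9]
width: 0.0149
finger_force: 79.3
```

```bash
python3 k.py
python3 - <<'E'
from h import *
r=R.from_quat(env.state()['ee_rot']); print('per -mm',r.inv().apply([.1565*.001,-.9877*.001,0])/.25)
E
```

```text
30.7 [0.55180328 0.21199708 0.0835754 ] 2.7894400717155197 [ 9.10959713 -3.05077887  1.92819291] 0.014935246926499812 79.3204414844513
knob in vice y -0.06049896010885534 F along -4.438906237684824
per -mm [-1.95026295e-03 -3.49243586e-03  7.92606122e-06]
```

Emit:
jog_arm:
  motion:
    - [-1, -0.0015, -0.003, 0, 0, 0, 0]
    - [-1, -0.003, -0.006, 0, 0, 0, 0]
    - [-1, -0.005, -0.009, 0, 0, 0, 0]
    - [-1, -0.005, -0.009, 0, 0, 0, 0]
    - [-1, -0.005, -0.009, 0, 0, 0, 0]

```text
t: 31.12
ee_pos: [0.5521, 0.2097, 0.0836]
ee_rot: [0.175, 0.985, 0.0, 0.003]
force: [8.6, -2.2, 1.6]
width: 0.0149
finger_force: 79.3
```

```bash
python3 k.py
```

```text
31.1167 [0.55214396 0.20967013 0.08355909] 2.7894287298875637 [ 8.63514583 -2.21180776  1.60202105] 0.014866544809447504 79.29931730031967
knob in vice y -0.06285060121277217 F along -3.5360028432967825
```

Emit:
jog_arm:
  motion:
    - [-1, 0, 0, 0, 0, 0, 0.07]
    - [-1, 0, 0, 0, 0, 0, 0.14]
    - [-1, 0, 0, 0, 0, 0, 0.21]
    - [-1, 0, 0, 0, 0, 0, 0.28]
    - [-1, 0, 0, 0, 0, 0, 0.35]
    - [-1, 0, 0, 0, 0, 0, 0.4]
    - [-1, 0, 0, 0, 0, 0, 0.4]

```text
t: 31.7
ee_pos: [0.5512, 0.2089, 0.0835]
ee_rot: [0.472, 0.881, -0.0, 0.002]
force: [5.9, -3.9, 3.6]
width: 0.0147
finger_force: 79.7
```

Emit:
jog_arm:
  motion:
    - [-1, 0, 0, 0, 0, 0, 0.07]
    - [-1, 0, 0, 0, 0, 0, 0.14]
    - [-1, 0, 0, 0, 0, 0, 0.21]
    - [-1, 0, 0, 0, 0, 0, 0.28]
    - [-1, 0, 0, 0, 0, 0, 0.36]
    - [-1, 0, 0, 0, 0, 0, 0.36]
    - [-1, 0, 0, 0, 0, 0, 0.36]

```text
t: 32.28
ee_pos: [0.5496, 0.2102, 0.0835]
ee_rot: [0.698, 0.716, 0.0, -0.0]
force: [1.6, -0.3, 6.1]
width: 0.0145
finger_force: 80.0
```

```bash
python3 k.py
```

```text
32.2833 [0.54962445 0.21023992 0.08350399] 1.595526005321767 [ 1.55506818 -0.34155405  6.10155531] 0.01445052419120076 79.99944359064102
knob in vice y -0.06189351742503553 F along -0.5807211083964691
```

Emit:
jog_arm:
  motion:
    - [0.2, 0, 0, 0, 0, 0, 0]
    - [0.2, 0, 0, 0, 0, 0, 0]
    - [0.2, 0, 0, 0, 0, 0, 0]
    - [0.2, 0, 0, -0.1, 0, 0, 0]
    - [0.2, 0, 0, -0.25, 0, 0, 0]
    - [0.2, 0, 0, -0.4, 0, 0, 0]
    - [0.2, 0, 0, -0.56, 0, 0, 0]
    - [0.2, 0, 0, -0.56, 0, 0, 0]

```text
t: 32.95
ee_pos: [0.5518, 0.2114, 0.2303]
ee_rot: [0.698, 0.716, 0.005, 0.002]
force: [1.6, 0.5, 0.8]
width: 0.0516
finger_force: 0.0
```

Emit:
jog_arm:
  motion:
    - [0.2, 0, 0, 0, 0, 0, 0]
    - [0.2, 0, 0, 0, 0, 0, 0]
    - [0.2, 0, 0, 0, 0, 0, 0]
    - [0.2, 0, 0, 0, 0, 0, 0]

```text
t: 33.28
ee_pos: [0.5471, 0.2096, 0.2194]
ee_rot: [0.698, 0.716, -0.004, -0.002]
force: [-0.1, 0.2, -0.5]
width: 0.0512
finger_force: 0.0
```

Run:
```python
from h import *
o=np.array([.5395,.2713]);u=np.array([-.1565,.9877]);n=np.array([.9877,.1565])
s=env.state(); print(s['t'],s['ee_pos'],yawof(s['ee_rot'])); c=cam('wrist',s); im=env.read_camera('wrist').mean(2).astype(np.float32); cv2.imwrite('pics/w8.png',im)
def pr(x,z,y0,y1):
    out=[]
    for y in np.arange(y0,y1,.001):
        uv=proj(c,[*(o+x*n+y*u),z]); out.append(f"{y*1000:.0f}:{int(cv2.getRectSubPix(im,(3,1),(float(uv[0]),float(uv[1])))[0,0])}")
    print(x,out)
for x in(-.036,.036): pr(x,.062,-.036,-.016)
for x in(-.015,.015): pr(x,.07,-.025,-.010); pr(x,.07,.015,.032)
# bar direction: dark pixels beyond the hub at bar-top height
k=o-.0615*u; im2=[]
best=[]
for a in np.arange(1.2,2.2,.02):
    v=0
    for r in(.022,.026,.030):
        uv=proj(c,[*(k+r*np.array([np.cos(a),np.sin(a)])),.108]); v+=cv2.getRectSubPix(im,(1,1),(float(uv[0]),float(uv[1])))[0,0]
    best.append((a,v))
lo=[a for a,v in best if v<150]; print('bar dark yaw',min(lo,default=None),max(lo,default=None))
```

```text
33.2833 [0.54713796 0.20959629 0.21940752] 1.5965507678149409
-0.036 ['-36:156', '-35:158', '-34:157', '-33:155', '-32:152', '-31:146', '-30:133', '-29:118', '-28:111', '-27:110', '-26:106', '-25:96', '-24:88', '-23:87', '-22:89', '-21:89', '-20:89', '-19:90', '-18:91', '-17:92']
0.036 ['-36:223', '-35:226', '-34:226', '-33:222', '-32:212', '-31:193', '-30:162', '-29:131', '-28:117', '-27:113', '-26:111', '-25:106', '-24:102', '-23:105', '-22:115', '-21:120', '-20:121', '-19:121', '-18:121', '-17:122']
-0.015 ['-25:101', '-24:84', '-23:53', '-22:27', '-21:21', '-20:23', '-19:23', '-18:39', '-17:77', '-16:119', '-15:147', '-14:155', '-13:158', '-12:161', '-11:161']
-0.015 ['15:224', '16:223', '17:221', '18:219', '19:219', '20:220', '21:222', '22:222', '23:222', '24:220', '25:210', '26:178', '27:136', '28:122', '29:137', '30:154', '31:160']
0.015 ['-25:105', '-24:86', '-23:57', '-22:34', '-21:34', '-20:36', '-19:41', '-18:52', '-17:96', '-16:154', '-15:198', '-14:216', '-13:221', '-12:222', '-11:224']
0.015 ['15:228', '16:227', '17:224', '18:222', '19:222', '20:224', '21:225', '22:225', '23:224', '24:223', '25:213', '26:175', '27:127', '28:116', '29:135', '30:156', '31:168']
bar dark yaw 1.3800000000000001 1.8800000000000006[ WARN:0@0.734] global loadsave.cpp:1063 imwrite_ Unsupported depth image for selected encoder is fallbacked to CV_8U.
```

The pad is now pressed about 4–5 mm, the block is against the jaw, and the knob is at about 1.65 rad. Everything is released, so I'm handing in.

```bash
python3 -c "
from h import *
print(env.hand_in())"
```

```text
the job is handed in; nothing more can be done
None
```

I clamped the single-port block in the grey fixture and handed the job in at about 33 s. By my measurements it stands against the fixed jaw, with the pad pressed in about 4–5 mm and the knob at about 1.65 rad; the hand-in gave no verdict.

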